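# Shut the matching unit's hatch with the insulated hook pole

### The job

The antenna matching unit may still hold a charge, so shut its top hatch with the insulated hook pole only and keep the gripper off the whole unit: take the pole from its rest, press the red knee of the hatch's folding stay with the pole until the stay breaks out of its lock, then pass the hook through the red ring on the hatch's edge and bring the hatch down gently with it until it is fully shut. Unhook, lay the pole back in both yokes of its rest the way it lay before, and leave the other things on the desk where they are.

Things in the scene. Friction and masses are not known exactly. Their poses are not given: they have to be found in the camera images.
- tuner: grey sheet-metal antenna matching unit standing on the desk, fixed: 175 mm deep (its x), 300 mm wide (its y), 135 mm high, open-topped while the hatch is up, 4 mm sheet. Origin: centre of its underside; z up; its dark front with a meter and knobs (20 mm proud) is the -x face; the hatch hinges on the rear (+x) rim along its y
- hinge (a point): centre of the hatch's hinge line, on the rear rim of the matching unit, 135 mm above the desk, 82.5 mm behind the unit's centre (fixed; axes as tuner)
- hatch (a joint): hatch angle in rad: 0 = standing open as found, leaning 0.24 rad (14 degrees) back beyond upright; 1.815 = fully shut, lying on the unit; grows as the hatch swings over to the front and down. The hatch is a 300 x 165 mm sheet (0.35 kg); with the stay broken it keeps its place by friction until about 0.5 rad forward of upright (value 0.75), and further down it falls if nothing carries it (1 to 2 N at the ring holds it)
- ring (a point): centre of the red ring fixed rigidly on the middle of the hatch's free edge, 189 mm from the hinge line; clear hole 36 mm across, bar 6 mm thick; the hole's axis runs along the hinge line (the unit's y). The frame turns with the hatch: x points from the ring to the hinge, y along the hole as the unit's y. About 0.32 m above the desk while open
- knee (a point): pivot of the folding stay's knee: a red barrel 22 mm across and 24 mm long, its axis along the unit's y. The stay is two brass links of 95 mm from the inside of the unit's +y side wall up to the hatch; when locked the knee stands about 49 mm above the unit's rim, 66 mm in front of the hinge line, 126 mm to +y of the unit's centre. It breaks when pushed down and to the rear (towards the hinge), across the links: 0.57 rearward to 0.82 down; about 2 to 3 N over 20 mm
- stay_knee (a joint): knee angle of the stay in rad: 0 = locked just past straight (the hatch cannot be pulled down), 0.12 = straight, beyond that broken and folding; about 2.8 with the hatch shut. It stays where it is left by friction; pushing the hatch back fully open could lock it again
- rest: black pole rest, fixed: base 165 x 70 x 8 mm with two upright U-shaped yokes with flared mouths. Origin: on the desk under the middle of the pole's grip; x along the pole as it lies, z up. The yokes stand at x = -34 mm (28 mm wide slot, for the grip) and x = +90 mm (20 mm wide slot, for the shaft), 8 mm thick, tops at about 80 mm; the pole's axis lies 63 mm above the desk
- pole: insulated hook pole, 0.15 kg, 185 mm long, lying in the rest with its axes as the rest's. Origin: centre of the grip, on the axis; x points to the hook end, y the way the hook points, z up as it lies. Grip: black rubber bar 22 x 22 mm, 90 mm long (x -45 to 45); red guard disc 32 mm across at x 45 to 50; orange round shaft 14 mm; steel head. In the rest the grip can be pinched across its y at the origin, between the yokes
- hook (a point): middle of the pole's steel hook bar, at (128, 21, 0) mm in pole's frame. The bar is 7 mm thick and leaves the head at right angles along the pole's +y to 41 mm off the axis, where its last 8 mm turn back towards the grip
- nose (a point): centre of the round steel nose (17 mm ball) at the pole's end, at (126, 0, 0) mm in pole's frame
- handheld: handheld radio standing upright, 36 x 58 x 115 mm with a stub aerial to 197 mm; origin under its centre; leave alone
- fist_mic: black fist microphone lying flat, 60 x 95 x 28 mm; origin under its centre; leave alone
- key: Morse paddle key on a steel base, 85 x 75 mm, 40 mm high; origin under its centre; leave alone
- desk_mic: desk microphone, base 115 x 85 mm, gooseneck with an orange foam ball, 210 mm high; origin under the base's centre; leave alone
- mug: blue mug, 80 mm across, 92 mm high; origin under its centre; leave alone
- logbook: dark green logbook, 150 x 210 x 14 mm; origin under its centre; leave alone
- dummy_load: green can (dummy load), 84 mm across, 150 mm high with its bail; origin under its centre; leave alone

How it is judged:
By the outcome, as a careful person would: the job done as asked, in the order asked, and still so for the second after the job is handed in, with the robot touching nothing.
It also fails if it takes over 58 s, if anything falls off the work surface, if the arm or the gripper's body presses on something with over 40 N, if the wrist force passes 120 N, or if a joint passes its speed limit or range.

### The arm

A 7-joint arm with a two-finger parallel gripper is mounted at the origin on the work surface. World frame = base frame: x ahead of the robot, y to its left, z up, the work surface at z = 0. Lengths are in mm, angles in rad, forces in N, time in s.
With the tool pointing down it reaches from about 400 to 875 mm from the base axis. Payload 4.4 kg.
Tool frame: the origin (TCP) lies at the very end of the fingers, on their centre line; the grasp point (between the pads) lies 19 mm behind it; z points along the fingers, x is the direction in which the jaws open and shut, and the axes are right-handed (so a half turn about z gives the same grasp; the last joint's range is limited). The gripper opens to 85 mm and grips with 20 to 120 N. Pads are 22 mm wide; open, the fingers measure 114 mm over their backs; the gripper's body (76 mm by 85 mm) begins 54 mm behind the grasp point. The pads swing forward as they close: fully open they stand 13 mm farther back than shut.
Start: joints at [-1.316, 0.628, 0.038, 1.517, -0.027, 0.996, -0.02], TCP at [204.938, 616.862, 231.313] pointing down, gripper open.
Joint ranges: [-3.06, 3.06], [-0.37, 2.12], [-1.25, 1.32], [0.18, 2.47], [-1.1, 4.24], [0.23, 1.98], [-2.94, 2.94]. Speed limits (rad/s): [2.57, 2.57, 3.14, 3.14, 3.14, 3.14, 3.14].

### API

Orientations are given as [roll, pitch, yaw] about the fixed x, y, z axes, in that order (R = Rz(yaw) Ry(pitch) Rx(roll)).
In Python, from cell import telemetry, get_image, get_calibration, ctrl gives the robot as it stands. The module is installed in compiled form; this text tells all that it offers.
- The arm moves only by the tool arm_command, never from a script. Its arguments are lists of equal length, an entry for each row: "rot": the turn, a rotation vector about the world's x, y, z in degrees, a list of three; "slide": the shift along the world's x, y, z in mm, a list of three; "gripper": the finger opening in mm, from 0 to 85.4. A call has 1 to 5 rows; each row shifts and turns the pose as measured when the row begins; what a row does not reach is not made up. A row lasts 1/12 s, in which the tool goes at most 41.7 mm and 7.16 degrees, less where a joint would pass 70% of its speed; a pose out of reach is approached as far as the arm can. A call with a gripper value outside its range is refused whole. The fingers move at their own pace and stop on an object; the grip force is fixed at half the most. Time passes only in rows, so rows that do not move let the fingers close. It gives the time, the measured TCP pose, the force and the opening at its end, in the units of the state.
- telemetry.read_state(): the state, without advancing time (a new reading comes with each control period).
- get_image(name): name is "side" or "top"; returns (picture, depth): 384x512x3 uint8, red, green, blue; 384x512 float32, mm along the optical axis (not along the pixel's ray), 0 where there is no reading.
- get_calibration(name): a dict with "fx", "fy", "cx", "cy" (pixels), "xyz" and "attitude" of the camera in the world. Camera axes: x right, y up, looking along -z (the intrinsics and any distortion apply to the point x, -y, -z); pixel columns grow to the right and rows downward; lengths in mm; the calibration is good to about 2 mm. A picture is of the moment at which its call begins. get_calibration takes no time and is no camera call.
- ctrl.finish_job(): hands the job in, once; it reports no verdict.
The state is a dict: "clock": time; "qpos": joint angles; "qd": joint speeds; "tau": joint torques, N m; "eef_pos": TCP position; "tool_rot": TCP orientation; "force": force on the tool from outside, world axes, zero at the start; "torque": the same for the moment, N m; "width": finger opening in mm.
Only numpy, scipy, OpenCV 4.12 (cv2) and the standard library are available. Lean on these libraries where they do the work, as an engineer would, in place of code of your own. Each camera call takes 0.05 s, during which the arm holds its last target.

## Working session

There is one attempt and no reset: what is moved stays moved. The work goes in short steps, Python scripts to look and compute and a tool call to move; the robot and the scene stay as the last step left them, time stands still between calls to the robot, and variables do not carry over. Pictures are saved under pics/ and viewed, and the job is handed in when it is done.

Besides the shell and the picture viewer there is one more tool, called after "Emit:" by a JSON object that holds its "fn" and its "kwargs". arm_command: Moves the arm, as the interface text tells. Its arguments: {"type":"object","properties":{"rot":{"type":"array"},"slide":{"type":"array"},"gripper":{"type":"array"}},"required":["rot","slide","gripper"]}

```bash
mkdir -p pics; ls; cat > h.py <<'E'
import numpy as np, cv2
from scipy.spatial.transform import Rotation as R
from cell import telemetry, get_image, get_calibration, ctrl
def grab(name,tag):
    p,d=get_image(name); cv2.imwrite(f'pics/{tag}.png',cv2.cvtColor(p,cv2.COLOR_RGB2BGR)); np.savez(f'pics/{tag}.npz',p=p,d=d); return p,d
def load(tag):
    z=np.load(f'pics/{tag}.npz'); return z['p'],z['d']
def camR(c):
    a=np.array(c['attitude'],float)
    if a.shape==(3,3): return a
    if a.size==4: return R.from_quat(a).as_matrix()
    return R.from_euler('xyz',a).as_matrix()
def px(name,u,v,z):
    c=get_calibration(name); u=np.asarray(u,float);v=np.asarray(v,float);z=np.asarray(z,float)
    P=np.stack([(u-c['cx'])/c['fx']*z,-(v-c['cy'])/c['fy']*z,-z],-1)
    return P@camR(c).T+np.array(c['xyz'])
def proj(name,P):
    c=get_calibration(name); q=(np.asarray(P,float)-np.array(c['xyz']))@camR(c)
    return np.stack([c['cx']+c['fx']*q[...,0]/-q[...,2],c['cy']+c['fy']*q[...,1]*-1/-q[...,2]],-1)
def crop(tag,x0,y0,x1,y1,s,out):
    p=cv2.imread(f'pics/{tag}.png')[y0:y1,x0:x1]; cv2.imwrite(f'pics/{out}.png',cv2.resize(p,None,fx=s,fy=s,interpolation=cv2.INTER_CUBIC))
E
python3 - <<'E'
from h import *
for n in('side','top'):
    print(get_calibration(n)); grab(n,n+'0')
print(telemetry.read_state())
E
```

```text
pics
{'fx': 361.0964565138274, 'fy': 361.0964565138274, 'cx': 255.7276351131511, 'cy': 190.89358387738952, 'xyz': array([ 443.70987678, -737.1261289 ,  968.29444882]), 'attitude': array([ 0.72346068, -0.00902571, -0.13941107])}
{'fx': 486.52678478211044, 'fy': 486.52678478211044, 'cx': 258.60872482932183, 'cy': 189.51099524574946, 'xyz': array([ 247.39399429,  -54.83061518, 1815.26715907]), 'attitude': array([ 0.19512385, -0.01003875, -1.57169232])}
{'clock': 0.1, 'qpos': array([-1.31579133,  0.62924568,  0.0384284 ,  1.51825765, -0.02701874,
        0.99628984, -0.01999555]), 'qd': array([ 0.00055441, -0.00154844, -0.00091216, -0.00140414,  0.00155943,
        0.00085529,  0.00050571]), 'tau': array([ 2.51738391e-03, -5.64538300e+01,  1.23059202e+00, -1.93978214e+01,
        1.13496557e-02,  5.29613695e-03,  8.88658917e-06]), 'eef_pos': array([204.74755643, 616.3302558 , 230.48919608]), 'tool_rot': array([-3.14158353e+00,  1.68350902e-03,  1.24999906e+00]), 'force': array([ 0.10912774,  0.57054948, -0.1562353 ]), 'torque': array([ 3.63455888e-05, -9.88642257e-04,  3.41204795e-02]), 'width': 85.60810347257377}
```

View pics/side0.png

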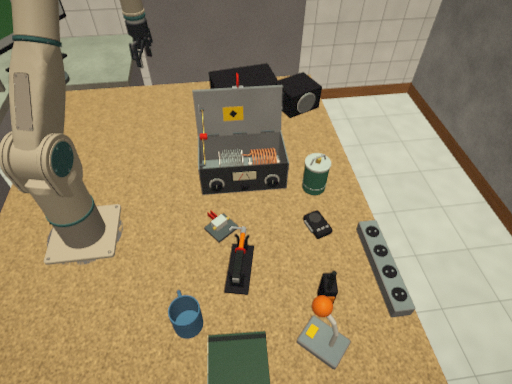

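View pics/top0.png

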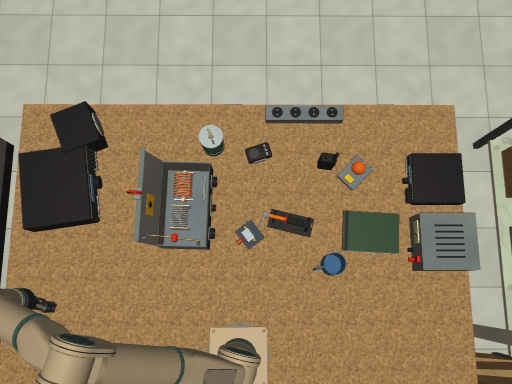

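```bash
python3 - <<'E'
from h import *
for n in('side','top'):
    p,d=load(n+'0')
    pts={'side':[(130,250),(300,330),(150,150)],'top':[(300,300),(120,300),(330,120)]}[n]
    for u,v in pts: print(n,u,v,px(n,u,v,d[v,u]).round(1))
crop('top0',120,140,230,260,6,'t_tuner'); crop('top0',230,190,330,250,8,'t_rest')
crop('side0',185,65,300,205,5,'s_tuner'); crop('side0',195,200,275,310,5,'s_rest')
E
```

```text
side 130 250 [148.7 -83.   -0.5]
side 300 330 [ 619.3 -398.6    1.6]
side 150 150 [186.8 374.5   2.6]
top 300 300 [ 195.9 -224.2   -4.5]
top 120 300 [196.8 430.    0.5]
top 330 120 [ 868.7 -346.2   44.1]
```

View pics/t_tuner.png

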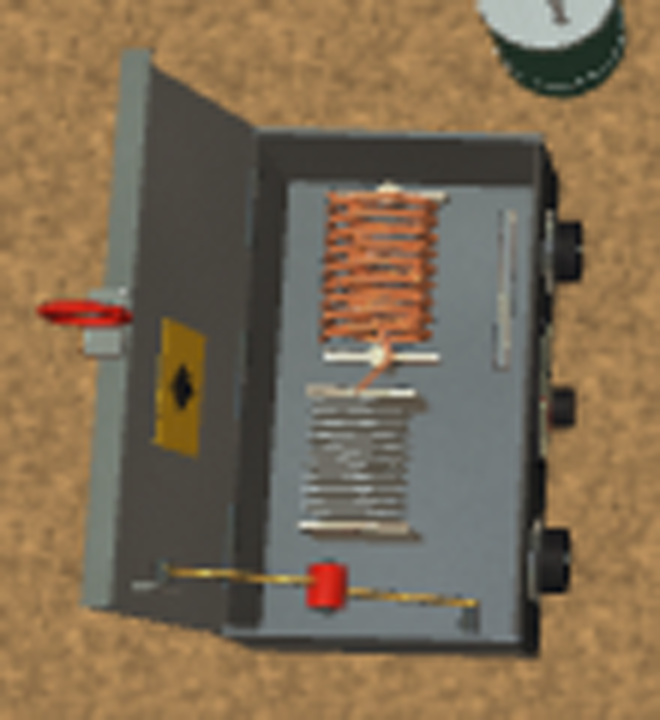

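View pics/t_rest.png

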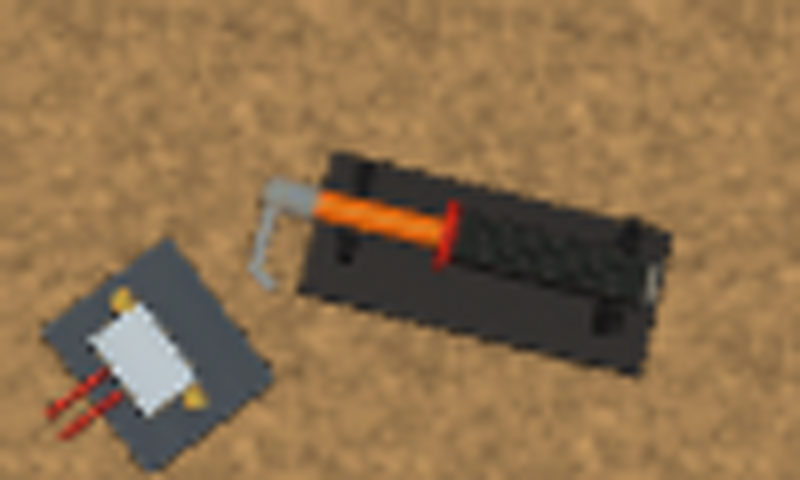

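View pics/s_tuner.png

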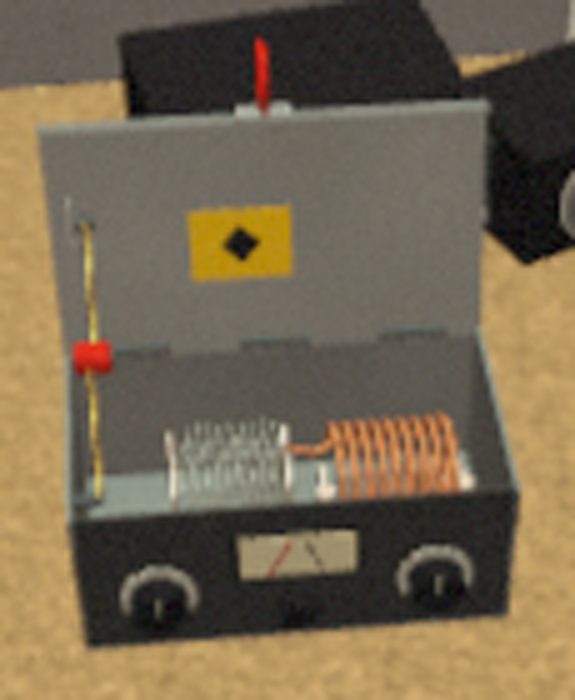

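View pics/s_rest.png

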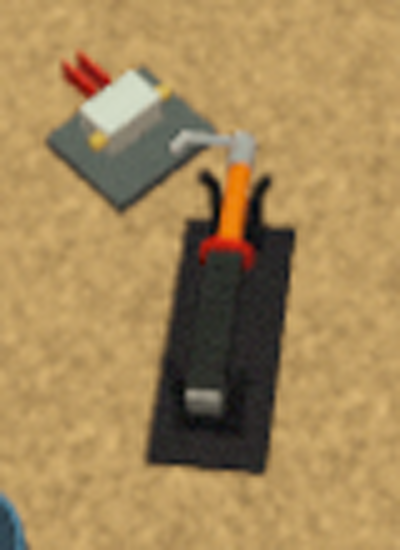

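```bash
cat > fit.py <<'E'
from h import *
from scipy.optimize import least_squares
def fit(obs,x0):
    def f(p):
        c,s=np.cos(p[2]),np.sin(p[2]); r=[]
        for n,P,uv in obs:
            W=[p[0]+c*P[0]-s*P[1],p[1]+s*P[0]+c*P[1],P[2]]
            r+=list(proj(n,W)-np.array(uv))
        return r
    o=least_squares(f,x0); return o.x,np.array(o.fun).reshape(-1,2)
T=lambda a,b:(120+a/6,140+b/6); S=lambda a,b:(185+a/5,65+b/5)
ring=(82.5+189*np.sin(.24),0,135+189*np.cos(.24)); knee=(16.5,126,184)
tun=[('top',ring,T(86,314)),('side',ring,S(262,75)),('top',knee,T(327,586)),('side',knee,S(92,357)),
('top',(-87.5,-150,135),T(543,135)),('top',(-87.5,150,135),T(528,648)),('side',(-87.5,150,135),S(72,522)),('side',(-87.5,-150,135),S(518,491))]
p,r=fit(tun,[540,290,1.57]); print('tuner',p.round(4)); print(r.round(2))
T=lambda a,b:(230+a/8,190+b/8); S=lambda a,b:(195+a/5,200+b/5)
rest=[('top',(47,0,63),T(450,235)),('top',(-45,0,63),T(655,283)),('top',(128,0,63),T(272,192)),('side',(128,0,63),S(242,148)),('side',(45,0,63),S(229,256)),
]
p,r=fit(rest,[490,-100,1.4]); print('rest',p.round(4)); print(r.round(2))
b=[('top',(x,y,8),T(*q)) for (x,y),q in zip([(1,-1),(1,1),(-1,-1),(-1,1)],[(335,152),(298,292),(671,232),(638,376)])]
for n,P,uv in b:
    c=get_calibration(n); A=px(n,uv[0],uv[1],1000.); B=np.array(c['xyz']); t=(8-B[2])/(A-B)[2]; print((B+t*(A-B)).round(1))
E
python3 fit.py
```

```text
tuner [531.6656 189.858    1.5461]
[[ 0.31 -0.32]
 [-0.6   0.59]
 [ 0.21 -0.27]
 [-0.42  0.34]
 [ 0.1  -0.62]
 [-1.15 -1.48]
 [-1.75  0.31]
 [ 0.31 -0.3 ]]
rest [ 473.7593 -219.0885    1.3328]
[[ 0.12 -0.41]
 [-0.77 -0.46]
 [ 0.67 -0.26]
 [-0.03 -0.81]
 [-0.88  0.83]]
[ 530.  -123.1    8. ]
[ 463.9 -105.4    8. ]
[ 492.2 -280.2    8. ]
[ 424.8 -263.3    8. ]
```

Emit:
{"fn": "arm_command", "kwargs": {"rot": [[0,0,-7.1],[0,0,-7.1],[0,0,-7.1],[0,0,-7.1],[0,0,-7.1]], "slide": [[18,-24,28],[18,-24,28],[18,-24,28],[20,-28,22],[20,-30,18]], "gripper": [60,60,60,60,60]}}

```text
clock: 0.52
eef_pos: [289.9, 484.5, 348.6]
tool_rot: [-3.136, 0.019, 0.63]
force: [0.4, 1.1, -0.2]
width: 59.7
```

Emit:
{"fn": "arm_command", "kwargs": {"rot": [[0,0,-7.1],[0,0,-7.1],[0,0,-7.1],[0,0,-7.1],[0,0,-7.1]], "slide": [[20,-30,18],[20,-30,18],[20,-32,15],[20,-35,10],[20,-36,0]], "gripper": [60,60,60,60,60]}}

```text
clock: 0.93
eef_pos: [391.9, 317.8, 414.6]
tool_rot: [-3.131, 0.015, 0.005]
force: [1.7, 0.2, -0.9]
width: 60.0
```

Emit:
{"fn": "arm_command", "kwargs": {"rot": [[0,0,-7],[0,0,-7],[0,0,0],[0,0,0],[0,0,0]], "slide": [[12,-39,0],[12,-39,0],[12,-39,0],[10,-40,0],[8,-40,-5]], "gripper": [60,60,60,60,60]}}

```text
clock: 1.35
eef_pos: [447.4, 116.9, 410.7]
tool_rot: [-3.128, 0.012, -0.252]
force: [0.9, 0.1, -0.1]
width: 59.9
```

Emit:
{"fn": "arm_command", "kwargs": {"rot": [[0,0,0],[0,0,0],[0,0,0],[0,0,0],[0,0,0]], "slide": [[6,-39,-10],[6,-38,-15],[4,-35,-20],[4,-33,-22],[4,-33,-24]], "gripper": [60,60,60,60,60]}}

```text
clock: 1.77
eef_pos: [472.7, -68.1, 321.9]
tool_rot: [-3.124, 0.002, -0.253]
force: [1.7, 0.1, -0.3]
width: 60.3
```

Emit:
{"fn": "arm_command", "kwargs": {"rot": [[-1,0,0.8],[0,0,0],[0,0,0],[0,0,0],[0,0,0]], "slide": [[0,-30,-28],[0,-30,-28],[0,-30,-28],[0,-30,-28],[1,-30,-28]], "gripper": [60,60,60,60,60]}}

```text
clock: 2.18
eef_pos: [472.9, -221.0, 180.2]
tool_rot: [3.142, -0.005, -0.239]
force: [1.1, 0.7, 1.1]
width: 59.6
```

```bash
python3 - <<'E'
from h import *
grab('side','side1'); s=telemetry.read_state(); print(s['eef_pos'],s['tool_rot'])
crop('side1',175,180,295,320,5,'s1c'); 
for x in(-45,0,45,128): print(proj('side',[473.8+.236*x,-219+.972*x,63]))
E
```

```text
[ 469.47400316 -228.04916004  176.0247479 ] [ 3.13542842e+00  3.67639469e-04 -2.47086446e-01]
[235.75623336 280.11213734]
[237.90736998 265.64957004]
[239.9369297  252.00439105]
[243.39434915 228.75939529]
```

View pics/s1c.png

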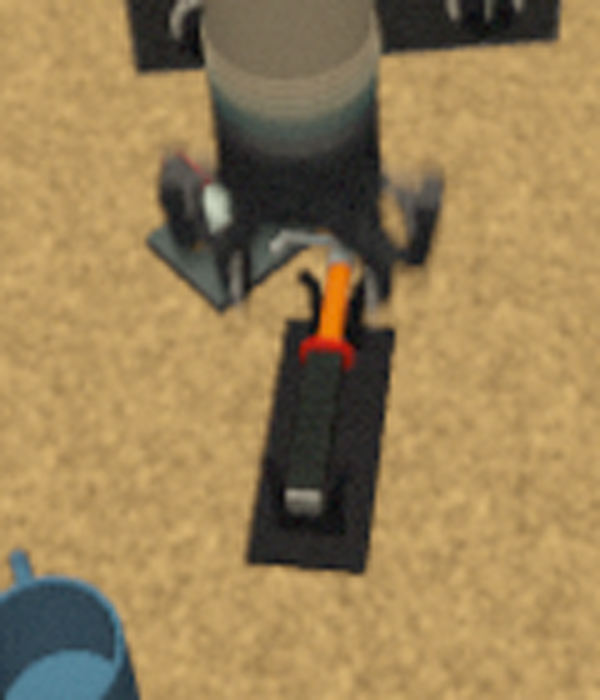

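Emit:
{"fn": "arm_command", "kwargs": {"rot": [[0,0,0.5],[0,0,0],[0,0,0],[0,0,0],[0,0,0]], "slide": [[3,6,-28],[1,2,-30],[0,0,-30],[0,0,-25],[0,0,0]], "gripper": [60,60,60,60,60]}}

```text
clock: 2.65
eef_pos: [470.4, -225.5, 56.0]
tool_rot: [3.133, 0.004, -0.249]
force: [-0.4, 0.4, -0.8]
width: 60.3
```

Emit:
{"fn": "arm_command", "kwargs": {"rot": [[0.5,0,0.6],[0,0,0],[0,0,0]], "slide": [[3.5,6.5,-12],[0,0,0],[0,0,0]], "gripper": [60,60,60]}}

```text
clock: 2.9
eef_pos: [473.4, -218.9, 44.4]
tool_rot: [-3.142, 0.008, -0.239]
force: [-0.2, -1.1, -0.2]
width: 60.1
```

Emit:
{"fn": "arm_command", "kwargs": {"rot": [[0,0,0],[0,0,0],[0,0,0],[0,0,0],[0,0,0]], "slide": [[0,0,0],[0,0,0],[0,0,0],[0,0,0],[0,0,0]], "gripper": [10,10,10,10,10]}}

```text
clock: 3.32
eef_pos: [475.0, -219.8, 49.4]
tool_rot: [3.14, 0.003, -0.24]
force: [-0.7, 0.3, -2.2]
width: 20.9
```

```bash
python3 - <<'E'
from h import *
grab('side','side2'); s=telemetry.read_state(); print(s['eef_pos'],s['tool_rot'],s['width'],s['force'],s['qpos'])
crop('side2',175,180,295,320,5,'s2c'); 
E
```

```text
[ 475.0282688  -219.80075143   49.37397227] [ 3.14017187e+00  2.67172649e-03 -2.39589812e-01] 21.18307024910968 [-1.15493422  0.20391348 -1.49293298] [ 0.14677753  0.76895036  0.35692491  2.01378072 -0.57471506  0.45966864
  0.69550826]
```

View pics/s2c.png

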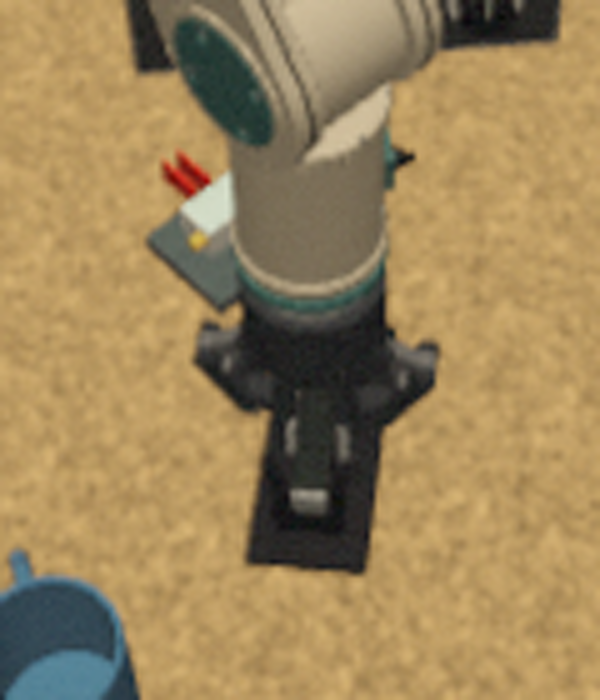

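Emit:
{"fn": "arm_command", "kwargs": {"rot": [[0,0,0],[0,0,0],[0,0,0],[0,0,0],[0,0,0]], "slide": [[0,0,12],[0,0,24],[0,0,30],[0,0,30],[0,5,30]], "gripper": [10,10,10,10,10]}}

```text
clock: 3.78
eef_pos: [470.2, -213.9, 174.2]
tool_rot: [3.14, 0.015, -0.242]
force: [0.8, -0.0, -1.8]
width: 21.2
```

Emit:
{"fn": "arm_command", "kwargs": {"rot": [[-5,0,6],[-5,0,6],[-5,0,0],[-5,0,0],[-5,0,0]], "slide": [[-8,25,20],[-10,30,20],[-10,30,10],[-8,15,0],[0,0,0]], "gripper": [10,10,10,10,10]}}

```text
clock: 4.2
eef_pos: [440.7, -134.0, 229.3]
tool_rot: [2.745, -0.046, -0.063]
force: [0.2, 0.3, -3.0]
width: 21.0
```

```bash
python3 - <<'E'
from h import *
for n in('side','top'): grab(n,n+'3')
s=telemetry.read_state(); print(s['eef_pos'],s['tool_rot'],s['width'],s['force'],s['qpos'])
M=R.from_euler('xyz',s['tool_rot']).as_matrix()
# pole in tool: x_tool=-pole y ; z_tool=-pole z ; pole x = ?
px_=-np.cross(M[:,0],M[:,2])*-1
print(M.round(3))
E
```

```text
[ 442.33626536 -130.93731391  227.45786109] [ 2.74319763 -0.04154768 -0.05287025] 20.9183738058076 [ 0.28463731  0.79412046 -1.26359523] [-0.70075861  0.5276561   0.91502826  2.13726925 -0.02940752  0.59014922
  0.08993602]
[[ 0.998 -0.065  0.018]
 [-0.053 -0.92  -0.389]
 [ 0.042  0.388 -0.921]]
```

View pics/side3.png

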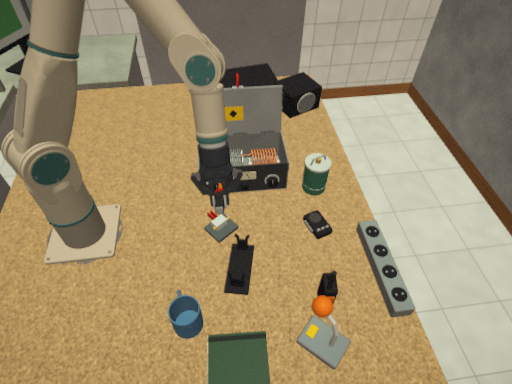

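View pics/top3.png

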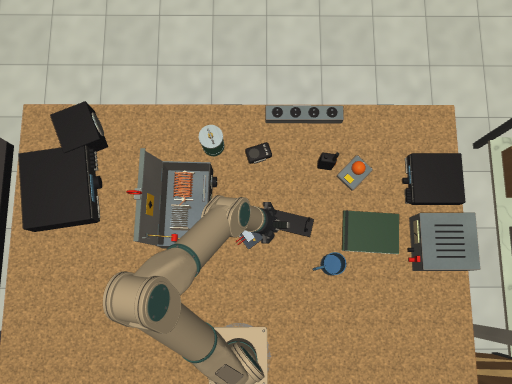

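```bash
python3 - <<'E'
from h import *
crop('side3',180,130,280,250,6,'s3c'); crop('top3',190,180,320,260,6,'t3c')
E
```

```text
(no output)
```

View pics/s3c.png

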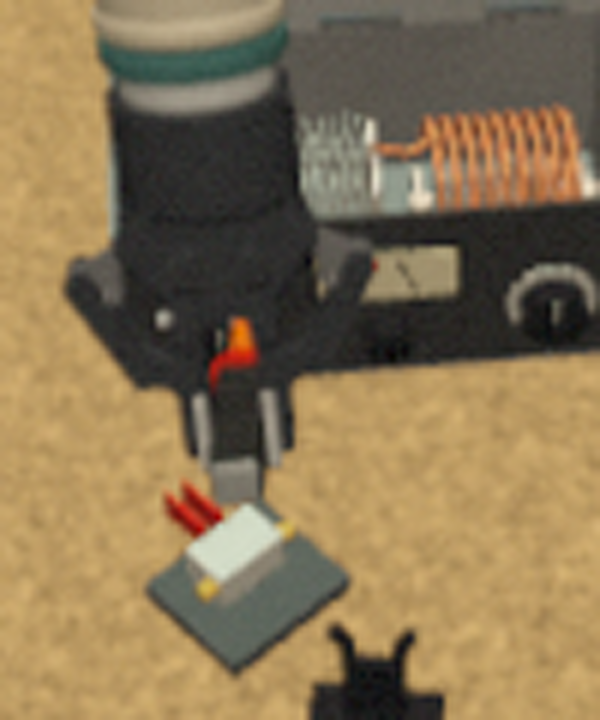

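View pics/t3c.png

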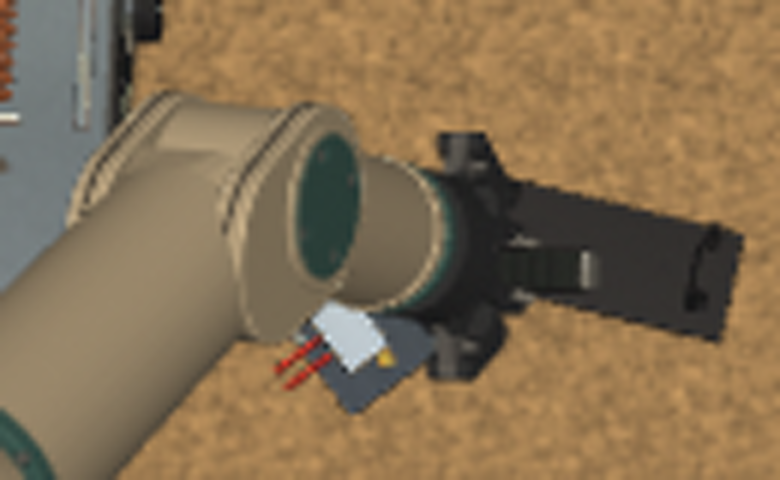

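```bash
cat >> h.py <<'E'
OFF=13.5
def pole(P,s=None,off=None):
    s=s or telemetry.read_state(); M=R.from_euler('xyz',s['tool_rot']).as_matrix()
    A=np.stack([-M[:,1],-M[:,0],-M[:,2]],1)
    return s['eef_pos']+(off or OFF)*A[:,2]+A@np.array(P,float)
TA=np.array([[.0248,-.9997,0],[.9997,.0248,0],[0,0,1]]); T0=np.array([531.7,189.9,0])
def t2w(P): return T0+TA@np.array(P,float)
def w2t(P): return TA.T@(np.array(P,float)-T0)
def rep():
    s=telemetry.read_state(); M=R.from_euler('xyz',s['tool_rot']).as_matrix()
    print('tcp',s['eef_pos'].round(1),'rot',s['tool_rot'].round(3),'F',s['force'].round(1),'w',round(s['width'],1),'t',s['clock'],'q',s['qpos'].round(2))
    print('nose(t)',w2t(pole([126,0,0],s)).round(1),'hook(t)',w2t(pole([128,21,0],s)).round(1),'polex(t)',(TA.T@-M[:,1]).round(3),'poley(t)',(TA.T@-M[:,0]).round(3))
E
python3 - <<'E'
from h import *
rep()
for n in('side','top'): print(n,proj(n,pole([-50,0,0])),proj(n,pole([-50,0,0],off=9)),proj(n,pole([45,0,16])))
print(t2w([16.5,126,184]))
E
```

```text
tcp [ 442.3 -130.9  227.5] rot [ 2.743 -0.042 -0.053] F [ 0.3  0.8 -1.3] w 20.9 t 4.3 q [-0.7   0.53  0.92  2.14 -0.03  0.59  0.09]
nose(t) [-201.7   76.5  191.1] hook(t) [-199.2   97.4  189.4] polex(t) [ 0.921 -0.042 -0.388] poley(t) [ 0.028  0.999 -0.042]
side [219.75030356 210.78270615] [219.94265194 212.35381097] [219.90599572 188.73097805]
top [290.02302395 224.94868776] [290.4714778  225.08158901] [260.82263994 223.97626587]
[406.147   209.51985 184.     ]
```

Emit:
{"fn": "arm_command", "kwargs": {"rot": [[0,2.4,1.6],[0,0,0],[0,0,0],[0,0,0],[0,0,0]], "slide": [[-8,15,25],[-10,30,15],[-10,35,0],[-10,35,0],[-3,30,0]], "gripper": [10,10,10,10,10]}}

```text
clock: 4.72
eef_pos: [399.7, 10.2, 270.8]
tool_rot: [2.746, 0.001, -0.042]
force: [1.2, 0.6, -2.1]
width: 20.8
```

```bash
python3 - <<'E'
from h import *
rep()
E
```

```text
tcp [399.7  10.2 270.8] rot [ 2.746e+00  1.000e-03 -4.200e-02] F [ 1.2  0.6 -2.1] w 20.8 t 4.7167 q [-1.12  0.47  1.02  2.1  -0.01  0.86 -0.17]
nose(t) [-61.5 125.4 234.7] hook(t) [-59.3 146.4 233.9] polex(t) [ 0.923 -0.015 -0.385] poley(t) [0.017 1.    0.001]
```

Emit:
{"fn": "arm_command", "kwargs": {"rot": [[0,0,1],[0,0,0],[0,0,0]], "slide": [[2,24,-4],[1,18,-4],[0,0,0]], "gripper": [10,10,10]}}

```text
clock: 4.97
eef_pos: [404.3, 58.7, 262.2]
tool_rot: [2.756, 0.0, -0.021]
force: [-0.2, 0.1, -1.5]
width: 20.9
```

```bash
python3 - <<'E'
from h import *
for n in('side','top'): grab(n,n+'4')
rep()
for n in('side','top'): print(n,proj(n,pole([126,0,0])),proj(n,pole([128,41,0])),proj(n,t2w([16.5,126,184])))
crop('side4',160,80,300,200,5,'s4c'); crop('top4',120,180,250,270,6,'t4c')
E
```

```text
tcp [403.7  54.7 263. ] rot [ 2.753  0.    -0.025] F [ 0.5 -1.  -1.4] w 20.9 t 5.0667 q [-1.17  0.5   0.99  2.06 -0.05  0.89 -0.21]
nose(t) [-16.6 124.6 227.8] hook(t) [-14.7 145.6 227. ] polex(t) [ 0.925 -0.    -0.379] poley(t) [0. 1. 0.]
side [202.25168932 132.75998028] [189.2948236  133.42553845] [202.98942205 136.72834886]
top [182.72992833 235.89372696] [181.50172151 248.52832332] [174.69400956 237.3893314 ]
```

View pics/s4c.png

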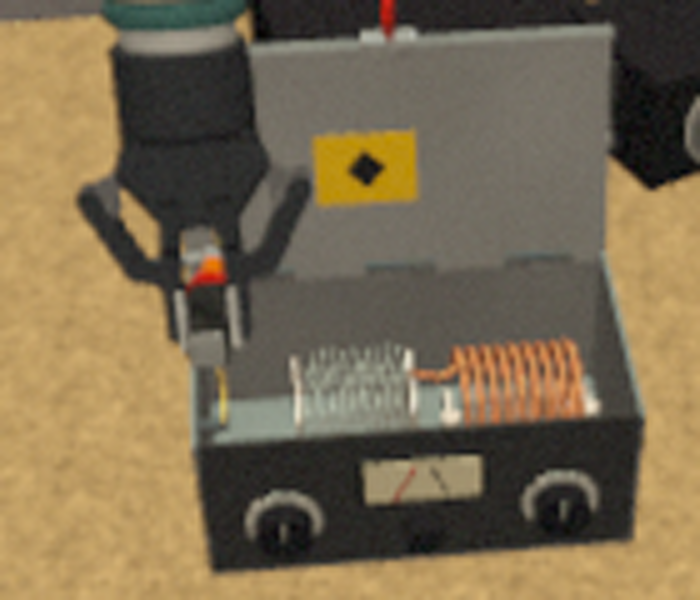

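View pics/t4c.png

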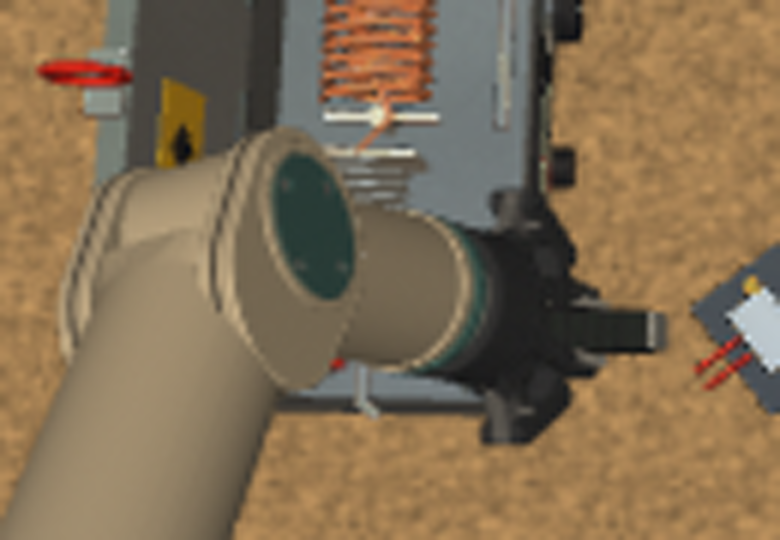

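```bash
python3 - <<'E'
from h import *
crop('side4',180,110,225,160,14,'s4d')
for x in (-50,45,50,110,118,134): print(x,((proj('side',pole([x,0,0]))-[180,110])*14).round(0))
for P in ((128,10,0),(128,41,0),(47,0,16),(47,16,0),(47,-16,0)): print(P,((proj('side',pole(P))-[180,110])*14).round(0))
E
```

```text
-50 [291. 584.]
45 [303. 431.]
50 [303. 424.]
110 [310. 340.]
118 [311. 329.]
134 [312. 308.]
(128, 10, 0) [268. 319.]
(128, 41, 0) [130. 328.]
(47, 0, 16) [295. 356.]
(47, 16, 0) [227. 433.]
(47, -16, 0) [378. 423.]
```

View pics/s4d.png

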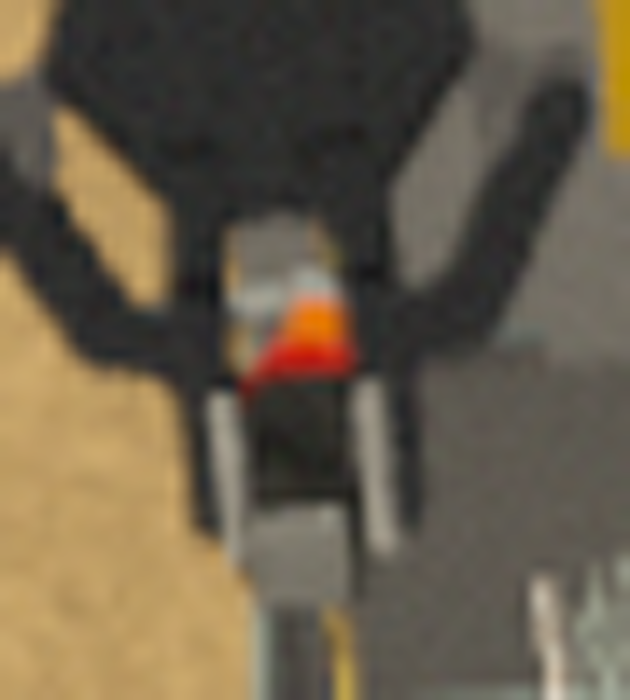

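```bash
python3 - <<'E'
from h import *
from scipy.optimize import least_squares
obs=[('side',(-50,0,0),(180+300/14,110+553/14)),('side',(128,12,0),(180+262/14,110+301/14)),('side',(50,0,16),(180+308/14,110+343/14)),('top',(128,41,0),(120+367/6,180+404/6)),('top',(-50,0,0),(120+660/6,180+332/6))]
s=telemetry.read_state()
f=lambda p:np.concatenate([proj(n,pole(np.array(P)+[p[0],p[2],p[1]],s,.001))-uv for n,P,uv in obs])
o=least_squares(f,[0,13.5,0]);print(o.x,o.fun.reshape(-1,2).round(2))
E
```

```text
[ 2.66898014 16.55149227 -1.73211919] [[-0.11  0.76]
 [ 0.24  0.11]
 [-0.38 -0.69]
 [-0.84  0.59]
 [ 0.63 -0.91]]
```

Emit:
{"fn": "arm_command", "kwargs": {"rot": [[0,0,0],[0,0,0],[0,0,0],[0,0,0],[0,0,0]], "slide": [[-1,8,-12],[0,6,-8],[0,4,-6],[0,3,-4],[0,3,-4]], "gripper": [10,10,10,10,10]}}

```text
clock: 5.48
eef_pos: [402.8, 74.5, 226.5]
tool_rot: [2.754, -0.0, -0.039]
force: [-0.2, 0.4, -0.2]
width: 20.9
```

```bash
sed -i 's/^OFF=.*/OFF=16.5/; s/A@np.array(P,float)$/A@(np.array(P,float)+[2,-1,0])/' h.py; python3 - <<'E'
from h import *
rep()
E
```

```text
tcp [402.8  74.5 226.5] rot [ 2.754 -0.    -0.039] F [-0.2  0.4 -0.2] w 20.9 t 5.4833 q [-1.15  0.57  0.94  2.09 -0.11  0.82 -0.23]
nose(t) [  6.1 123.2 193.4] hook(t) [  8.2 144.2 192.6] polex(t) [ 0.926 -0.013 -0.378] poley(t) [ 0.014  1.    -0.   ]
```

Emit:
{"fn": "arm_command", "kwargs": {"rot": [[0,0,0],[0,0,0],[0,0,0]], "slide": [[0,3,-6],[0,3,-6],[0,3,-5]], "gripper": [10,10,10]}}

```text
clock: 5.73
eef_pos: [402.8, 82.5, 208.2]
tool_rot: [2.751, -0.0, -0.041]
force: [1.2, -3.8, -0.7]
width: 21.2
```

```bash
python3 - <<'E'
from h import *
for n in('side','top'): grab(n,n+'5')
rep()
crop('side5',170,90,230,190,8,'s5c'); crop('top5',120,180,250,270,6,'t5c')
E
```

```text
tcp [402.4  83.  207.9] rot [ 2.751e+00  1.000e-03 -4.000e-02] F [-0.4 -0.9 -1.2] w 20.8 t 5.8333 q [-1.15  0.6   0.91  2.1  -0.14  0.79 -0.23]
nose(t) [ 14.6 123.7 174.4] hook(t) [ 16.7 144.7 173.7] polex(t) [ 0.925 -0.014 -0.38 ] poley(t) [0.015 1.    0.001]
```

View pics/s5c.png

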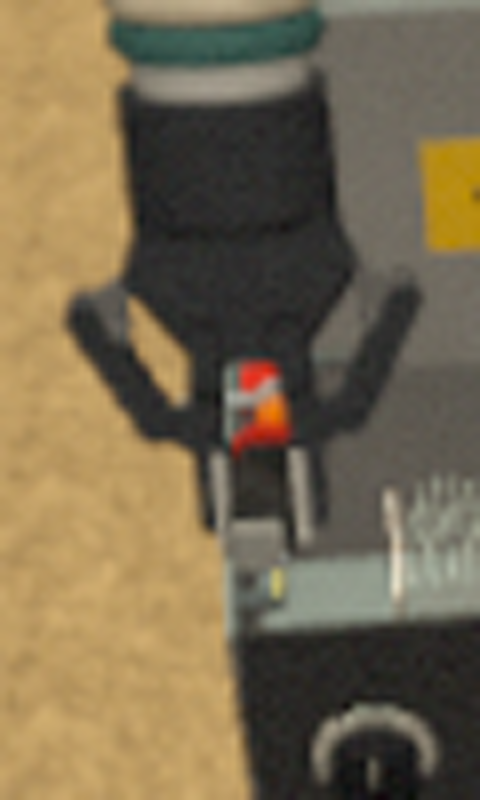

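View pics/t5c.png

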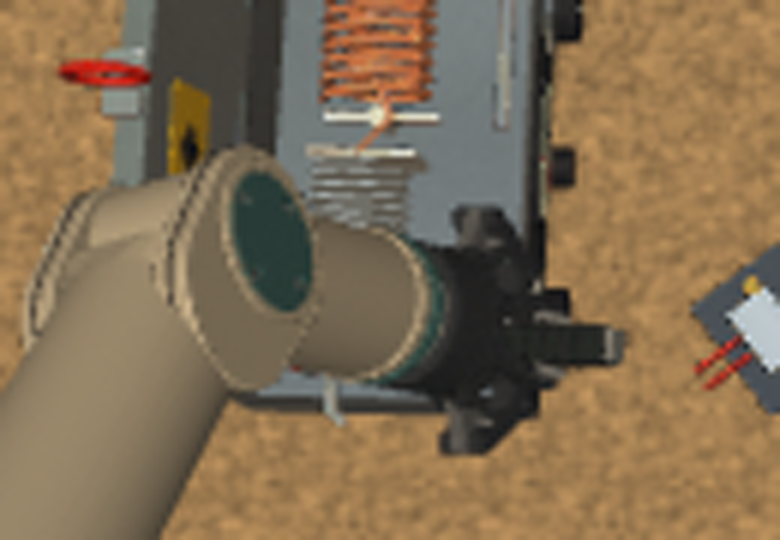

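Emit:
{"fn": "arm_command", "kwargs": {"rot": [[0,0,0],[0,0,0],[5,0,1],[5,0,0],[5,0,0]], "slide": [[0,-12,18],[0,-20,28],[15,-5,20],[30,0,15],[34,5,10]], "gripper": [10,10,10,10,10]}}

```text
clock: 6.25
eef_pos: [474.9, 57.2, 298.0]
tool_rot: [3.018, 0.019, 0.0]
force: [0.7, 0.5, -2.4]
width: 21.0
```

Emit:
{"fn": "arm_command", "kwargs": {"rot": [[5,0,0],[2.5,0,0],[0,0,0],[0,0,0],[0,0,0]], "slide": [[36,7,8],[36,7,8],[30,7,0],[15,4,0],[0,0,0]], "gripper": [10,10,10,10,10]}}

```text
clock: 6.67
eef_pos: [604.6, 78.2, 322.1]
tool_rot: [-3.117, 0.0, -0.003]
force: [-0.3, -0.1, -1.6]
width: 21.0
```

```bash
python3 - <<'E'
from h import *
for n in('side','top'): grab(n,n+'6')
rep()
crop('side6',180,60,300,200,5,'s6c'); crop('top6',120,140,250,260,6,'t6c')
for n in('side','top'): print(n,proj(n,pole([128,41,0])),proj(n,pole([128,0,0])),proj(n,pole([-50,0,0])))
E
```

```text
tcp [601.2  77.8 321.6] rot [-3.117  0.004 -0.004] F [-0.6 -0.2 -1.8] w 20.9 t 6.7667 q [-0.59  0.57  0.73  1.53 -0.42  1.2   0.21]
nose(t) [ 17.2 -70.7 341.2] hook(t) [ 18.8 -49.6 341.4] polex(t) [0.999 0.021 0.025] poley(t) [-0.021  1.     0.004]
side [249.1612043   92.84767656] [262.47212734  91.96831927] [271.99964459 129.94036858]
top [168.86784824 182.08183045] [169.38595812 169.19245899] [226.74559365 169.81696993]
```

View pics/s6c.png

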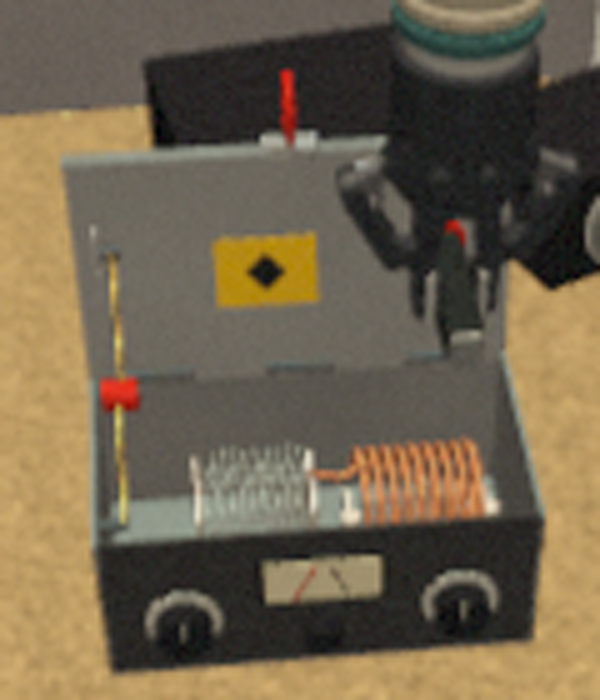

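View pics/t6c.png

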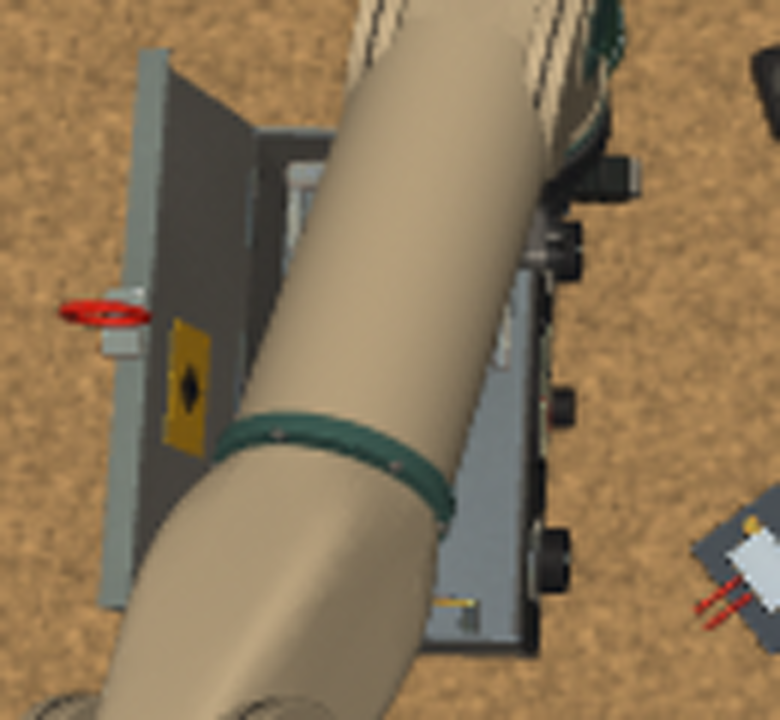

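```bash
python3 - <<'E'
from h import *
for a in (0,.03,.05,.07,.09):
    l=.24-a; P=t2w([82.5+189*np.sin(l),0,135+189*np.cos(l)]); print(a,w2t(P).round(1),proj('side',P).round(1),proj('top',P).round(1))
crop('side6',225,65,260,95,16,'s6d')
E
```

```text
0 [129.4  -1.  318.6] [237.1  80.2] [134.  191.7]
0.03 [123.9  -1.  319.8] [237.2  80.8] [135.7 191.6]
0.05 [120.2  -1.  320.6] [237.3  81.2] [136.8 191.6]
0.07 [116.5  -1.  321.3] [237.4  81.7] [138.  191.6]
0.09 [112.7  -1.  321.9] [237.5  82.1] [139.1 191.6]
```

View pics/s6d.png

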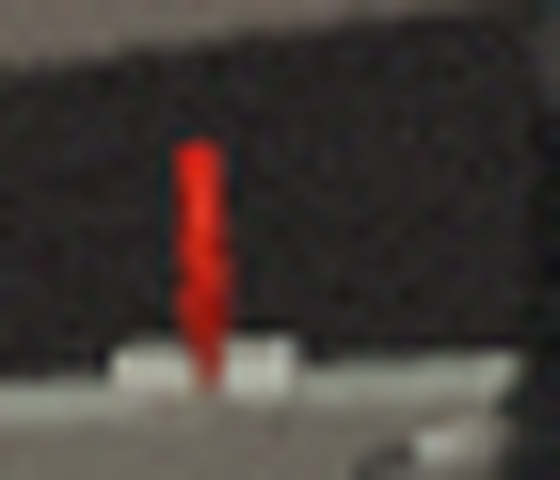

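```bash
sed -i 's/T0+TA@(np.array(P,float)+\[2,-1,0\])/T0+TA@np.array(P,float)/' h.py; grep -n "2,-1,0" h.py; python3 - <<'E'
from h import *
for a in (0,.03,.05,.07,.09):
    l=.24-a; P=t2w([82.5+189*np.sin(l),0,135+189*np.cos(l)]); print(a,w2t(P).round(1),proj('side',P).round(1),proj('top',P).round(1))
rep()
E
```

```text
26:    return s['eef_pos']+(off or OFF)*A[:,2]+A@(np.array(P,float)+[2,-1,0])
0 [127.4  -0.  318.6] [236.8  80.6] [134.6 192. ]
0.03 [121.9   0.  319.8] [236.9  81.2] [136.3 192. ]
0.05 [118.2  -0.  320.6] [237.   81.6] [137.4 191.9]
0.07 [114.5   0.  321.3] [237.1  82. ] [138.6 191.9]
0.09 [110.7  -0.  321.9] [237.2  82.5] [139.7 191.9]
tcp [601.2  77.8 321.6] rot [-3.117  0.004 -0.004] F [-0.6 -0.2 -1.8] w 20.9 t 6.7667 q [-0.59  0.57  0.73  1.53 -0.42  1.2   0.21]
nose(t) [ 17.2 -70.7 341.2] hook(t) [ 18.8 -49.6 341.4] polex(t) [0.999 0.021 0.025] poley(t) [-0.021  1.     0.004]
```

Emit:
{"fn": "arm_command", "kwargs": {"rot": [[-1.4,0,-1.2],[0,0,0],[0,0,0],[0,0,0],[0,0,0]], "slide": [[4,25,-5],[3,30,-5],[3,25,-4],[0,10,-3],[0,0,0]], "gripper": [10,10,10,10,10]}}

```text
clock: 7.18
eef_pos: [603.1, 168.1, 303.9]
tool_rot: [3.14, 0.012, -0.031]
force: [0.1, 0.7, -1.9]
width: 21.1
```

```bash
python3 - <<'E'
from h import *
for n in('side','top'): grab(n,n+'7')
rep()
crop('side7',200,50,300,150,7,'s7c'); crop('top7',120,140,220,220,7,'t7c')
for n,o,k in(('side',(200,50),7),('top',(120,140),7)): print(n,[((proj(n,pole(P))-o)*k).round() for P in ([128,41,0],[128,0,0],[-50,0,0])])
E
```

```text
tcp [603.9 165.1 304.8] rot [ 3.138  0.01  -0.034] F [ 0.6 -0.9 -0.5] w 20.8 t 7.2833 q [-0.73  0.62  0.74  1.49 -0.43  1.2   0.04]
nose(t) [105.  -75.1 320.9] hook(t) [107.2 -54.2 321.1] polex(t) [ 1.    -0.009 -0.003] poley(t) [0.009 1.    0.01 ]
side [array([334., 228.]), array([422., 225.]), array([470., 456.])]
top [array([151., 289.]), array([159., 200.]), array([554., 214.])]
```

View pics/s7c.png

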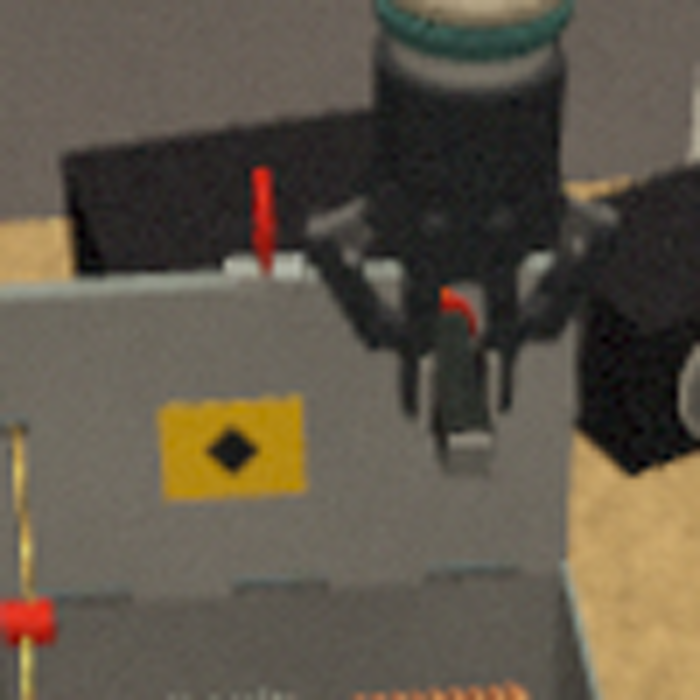

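View pics/t7c.png

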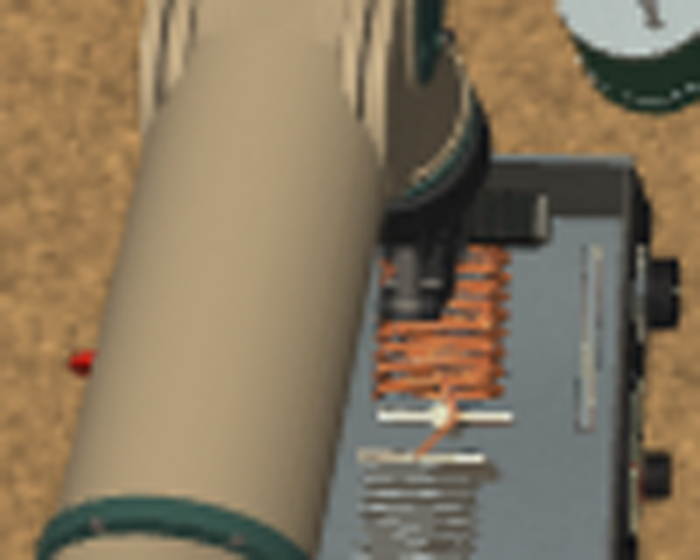

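Emit:
{"fn": "arm_command", "kwargs": {"rot": [[0,0,0.4],[0,0,0]], "slide": [[-5,11,0],[0,0,0]], "gripper": [10,10]}}

```text
clock: 7.45
eef_pos: [598.1, 172.9, 305.7]
tool_rot: [3.137, 0.01, -0.031]
force: [-1.5, 2.3, -2.0]
width: 21.1
```

```bash
python3 - <<'E'
from h import *
rep()
E
```

```text
tcp [598.1 172.9 305.7] rot [ 3.137  0.01  -0.031] F [-1.5  2.3 -2. ] w 21.1 t 7.45 q [-0.75  0.62  0.74  1.5  -0.43  1.2   0.03]
nose(t) [112.7 -68.8 321.6] hook(t) [114.8 -47.8 321.8] polex(t) [ 1.    -0.007 -0.005] poley(t) [0.007 1.    0.01 ]
```

Emit:
{"fn": "arm_command", "kwargs": {"rot": [[0,0,0],[0,0,0],[0,0,0],[0,0,0],[0,0,0]], "slide": [[-8,3,0],[-12,1,0],[-12,0,0],[-12,0,0],[-4,0,0]], "gripper": [10,10,10,10,10]}}

```text
clock: 7.87
eef_pos: [547.1, 171.0, 307.4]
tool_rot: [3.136, 0.008, -0.04]
force: [0.3, -0.3, -1.6]
width: 21.1
```

```bash
python3 - <<'E'
from h import *
for n in('side','top'): grab(n,n+'8')
rep()
crop('side8',200,50,300,150,7,'s8c'); crop('top8',120,140,220,220,7,'t8c')
for n,o,k in(('side',(200,50),7),('top',(120,140),7)): print(n,[((proj(n,pole(P))-o)*k).round() for P in ([128,41,0],[128,0,0],[-50,0,0])])
E
```

```text
tcp [548.4 171.3 307.6] rot [ 3.136  0.006 -0.039] F [ 0.9  0.6 -0.4] w 21.1 t 7.9667 q [-0.83  0.54  0.76  1.64 -0.4   1.13  0.  ]
nose(t) [109.9 -20.1 323.4] hook(t) [112.2   0.9 323.5] polex(t) [ 1.    -0.015 -0.006] poley(t) [0.015 1.    0.006]
side [array([215., 224.]), array([303., 221.]), array([336., 452.])]
top [array([130., 409.]), array([138., 319.]), array([537., 334.])]
```

View pics/s8c.png

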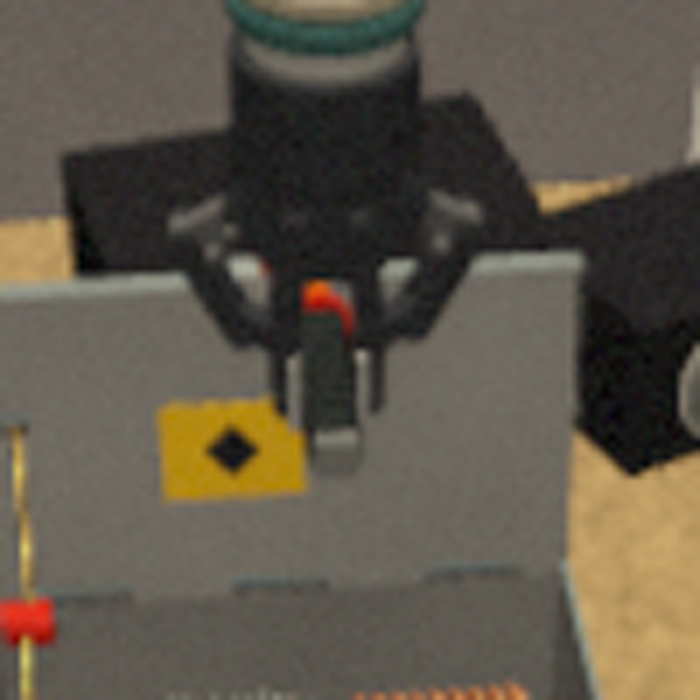

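View pics/t8c.png

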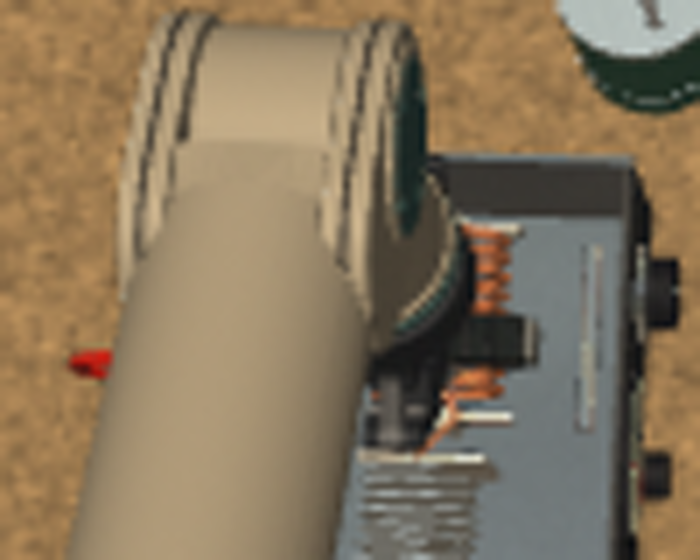

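Emit:
{"fn": "arm_command", "kwargs": {"rot": [[0,0,0.6],[0,0,0],[0,0,0],[0,0,0],[0,0,0]], "slide": [[0,0,7],[0,-6,1],[0,-9,1],[0,-9,0],[0,-9,0]], "gripper": [10,10,10,10,10]}}

```text
clock: 8.38
eef_pos: [550.0, 138.2, 317.6]
tool_rot: [3.137, 0.005, -0.024]
force: [0.0, 1.7, -2.5]
width: 21.1
```

```bash
cat >> h.py <<'E'
def arc():
    rep(); h=w2t(pole([128,21,0])); print('R',np.hypot(h[0]-82.5,h[2]-135).round(1),'lean',np.arctan2(h[0]-82.5,h[2]-135).round(3))
E
python3 - <<'E'
from h import *
grab('side','side9');grab('top','top9');arc()
crop('side9',180,50,300,150,6,'s9c'); crop('top9',120,140,220,220,7,'t9c')
E
```

```text
tcp [550.2 135.8 317.9] rot [ 3.136  0.004 -0.028] F [-0.3  0.9 -1.1] w 21.2 t 8.4833 q [-0.78  0.52  0.77  1.65 -0.38  1.14  0.06]
nose(t) [ 74.5 -21.3 333.7] hook(t) [ 7.650e+01 -3.000e-01  3.338e+02] polex(t) [ 1.    -0.003 -0.006] poley(t) [0.003 1.    0.004]
R 198.8 lean -0.03
```

View pics/s9c.png

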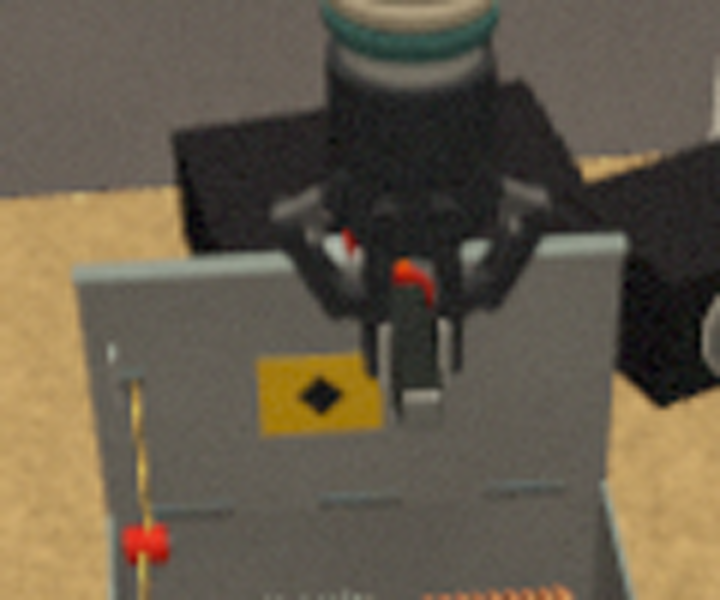

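View pics/t9c.png

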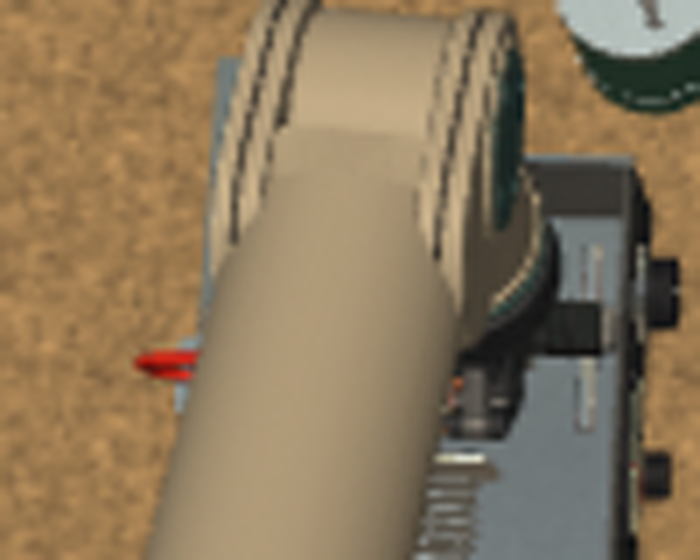

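Emit:
{"fn": "arm_command", "kwargs": {"rot": [[0,0,0],[0,0,0],[0,0,0],[0,0,0],[0,0,0]], "slide": [[0,-10,-1.5],[0,-10,-1.5],[0,-10,-2],[0,-10,-2],[0,-9,-2.5]], "gripper": [10,10,10,10,10]}}

```text
clock: 8.9
eef_pos: [550.4, 83.7, 307.5]
tool_rot: [3.137, 0.004, -0.026]
force: [-0.9, 0.4, -1.8]
width: 20.9
```

```bash
python3 - <<'E'
from h import *
arc()
E
```

```text
tcp [550.4  83.7 307.5] rot [ 3.137  0.004 -0.026] F [-0.9  0.4 -1.8] w 20.9 t 8.9 q [-0.69  0.51  0.77  1.69 -0.38  1.11  0.16]
nose(t) [ 22.3 -22.6 323.4] hook(t) [ 24.4  -1.6 323.4] polex(t) [ 1.    -0.002 -0.005] poley(t) [0.002 1.    0.004]
R 197.2 lean -0.299
```

Emit:
{"fn": "arm_command", "kwargs": {"rot": [[0,0,0],[0,0,0],[0,0,0],[0,0,0],[0,0,0]], "slide": [[0,-8,-2.5],[0,-7.5,-2.5],[0,-7.5,-2.8],[0,-7,-3],[0,-7,-3.5]], "gripper": [10,10,10,10,10]}}

```text
clock: 9.32
eef_pos: [550.3, 40.3, 291.8]
tool_rot: [3.135, 0.003, -0.029]
force: [-0.6, 0.9, -2.4]
width: 20.5
```

```bash
python3 - <<'E'
from h import *
grab('side','side10');grab('top','top10');arc()
crop('side10',180,50,300,170,5,'s10c'); crop('top10',120,140,220,220,7,'t10c')
E
```

```text
tcp [549.8  39.2 291.6] rot [ 3.134  0.004 -0.032] F [-0.2  0.2 -1.4] w 21.0 t 9.4167 q [-0.61  0.52  0.76  1.73 -0.39  1.06  0.24]
nose(t) [-22.1 -23.8 307.2] hook(t) [-20.   -2.8 307.3] polex(t) [ 1.    -0.007 -0.007] poley(t) [0.007 1.    0.004]
R 200.4 lean -0.537
```

View pics/s10c.png

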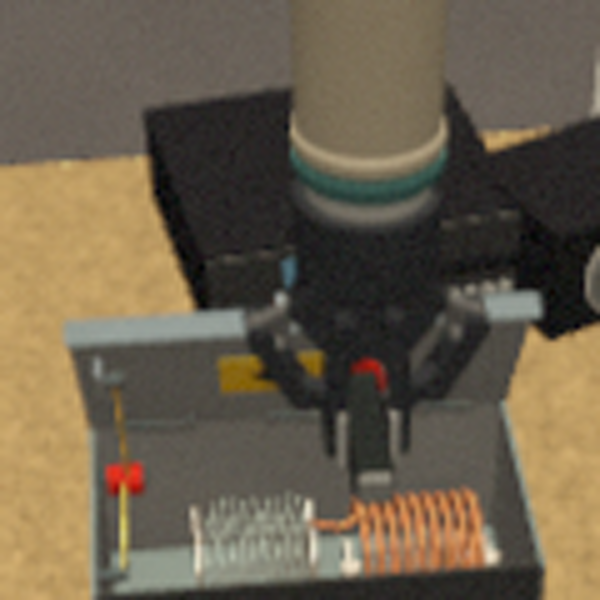

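View pics/t10c.png

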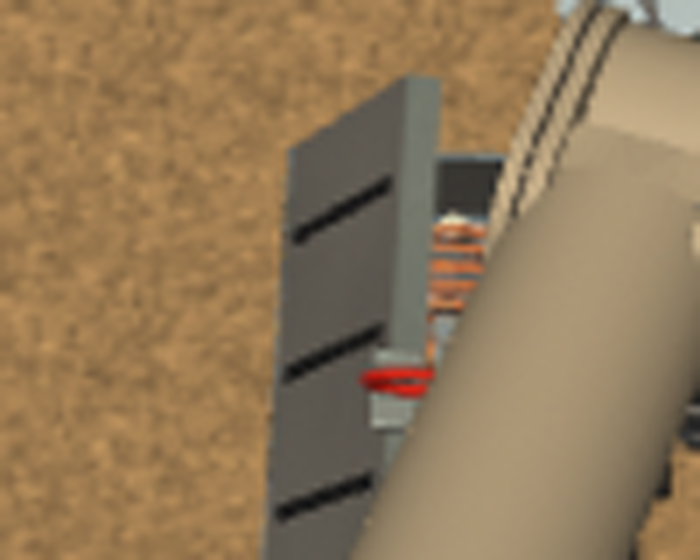

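Emit:
{"fn": "arm_command", "kwargs": {"rot": [[0,0,0.3],[0,0,0],[0,0,0],[0,0,0],[0,0,0]], "slide": [[-1,-7,-5],[-1,-6.5,-5.2],[0,-6.3,-5.5],[0,-6,-5.7],[0,-5.5,-6]], "gripper": [10,10,10,10,10]}}

```text
clock: 9.83
eef_pos: [548.7, 7.0, 262.6]
tool_rot: [3.135, 0.002, -0.022]
force: [1.0, 0.2, -4.2]
width: 21.2
```

```bash
python3 - <<'E'
from h import *
arc()
E
```

```text
tcp [548.7   7.  262.6] rot [ 3.135e+00  2.000e-03 -2.200e-02] F [ 1.   0.2 -4.2] w 21.2 t 9.8333 q [-0.54  0.54  0.73  1.78 -0.42  0.99  0.33]
nose(t) [-54.3 -22.2 278.3] hook(t) [-52.3  -1.2 278.3] polex(t) [ 1.     0.003 -0.006] poley(t) [-0.003  1.     0.002]
R 196.8 lean -0.755
```

Emit:
{"fn": "arm_command", "kwargs": {"rot": [[0,0,0],[0,0,0],[0,0,0],[0,0,0],[0,0,0]], "slide": [[0,-5.8,-5],[0,-5.5,-5.3],[0,-5.2,-5.6],[0,-5,-5.9],[0,-4.8,-6.2]], "gripper": [10,10,10,10,10]}}

```text
clock: 10.25
eef_pos: [548.0, -22.3, 230.6]
tool_rot: [3.135, 0.004, -0.022]
force: [-0.4, 0.0, -2.6]
width: 21.1
```

```bash
python3 - <<'E'
from h import *
arc()
E
```

```text
tcp [548.  -22.3 230.6] rot [ 3.135  0.004 -0.022] F [-0.4  0.  -2.6] w 21.1 t 10.25 q [-0.47  0.57  0.71  1.81 -0.45  0.92  0.42]
nose(t) [-83.7 -22.3 246.2] hook(t) [-81.7  -1.3 246.3] polex(t) [ 1.     0.003 -0.007] poley(t) [-0.002  1.     0.004]
R 198.4 lean -0.975
```

Emit:
{"fn": "arm_command", "kwargs": {"rot": [[0,0,0],[0,0,0],[0,0,0],[0,0,0],[0,0,0]], "slide": [[0,-4.2,-5.8],[0,-3.9,-6.1],[0,-3.5,-6.4],[0,-3,-6.6],[0,-2.6,-6.8]], "gripper": [10,10,10,10,10]}}

```text
clock: 10.67
eef_pos: [547.7, -41.4, 195.1]
tool_rot: [3.135, 0.005, -0.022]
force: [-0.3, -0.5, -3.7]
width: 21.0
```

```bash
python3 - <<'E'
from h import *
grab('side','side11');grab('top','top11');arc()
crop('side11',180,70,300,200,5,'s11c'); crop('top11',120,140,220,240,7,'t11c')
E
```

```text
tcp [547.  -41.6 194.4] rot [ 3.135  0.007 -0.023] F [ 0.2  0.1 -3.8] w 21.0 t 10.7667 q [-0.4   0.62  0.67  1.85 -0.49  0.85  0.48]
nose(t) [-102.9  -21.9  210.1] hook(t) [-101.    -0.9  210.2] polex(t) [ 1.     0.002 -0.007] poley(t) [-0.002  1.     0.007]
R 198.3 lean -1.182
```

View pics/s11c.png

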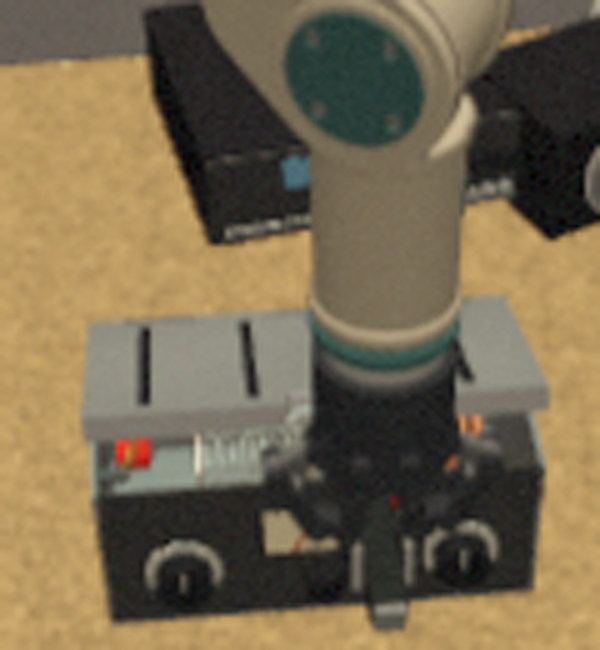

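View pics/t11c.png

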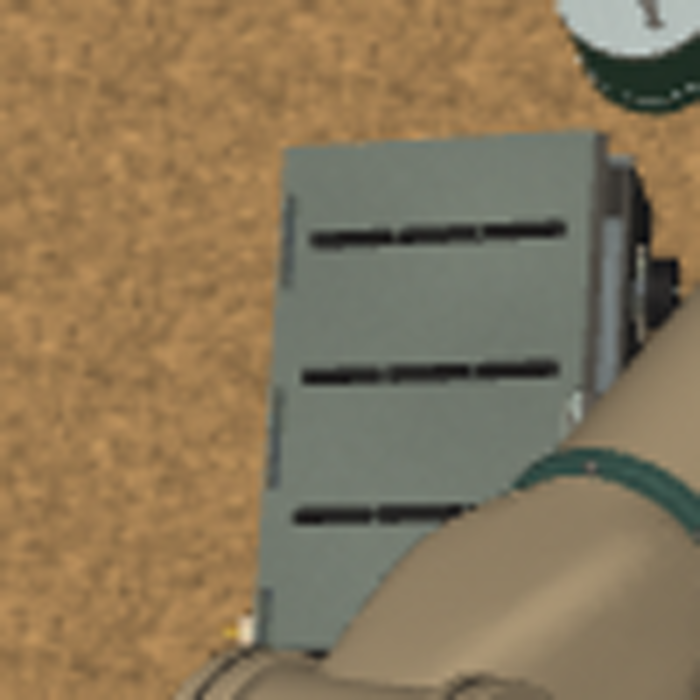

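Emit:
{"fn": "arm_command", "kwargs": {"rot": [[0,0,0],[0,0,0],[0,0,0],[0,0,0],[0,0,0]], "slide": [[0,-2.4,-6],[0,-2.2,-6],[0,-2,-6],[0,-1.7,-6],[0,-1.4,-5]], "gripper": [10,10,10,10,10]}}

```text
clock: 11.18
eef_pos: [548.0, -51.1, 163.9]
tool_rot: [3.136, 0.004, -0.021]
force: [-0.9, -0.0, -3.9]
width: 21.0
```

```bash
python3 - <<'E'
from h import *
arc()
E
```

```text
tcp [548.  -51.1 163.9] rot [ 3.136  0.004 -0.021] F [-0.9 -0.  -3.9] w 21.0 t 11.1833 q [-0.36  0.66  0.63  1.88 -0.53  0.78  0.53]
nose(t) [-112.4  -22.9  179.6] hook(t) [-110.5   -1.9  179.7] polex(t) [ 1.     0.004 -0.006] poley(t) [-0.004  1.     0.004]
R 198.1 lean -1.343
```

Emit:
{"fn": "arm_command", "kwargs": {"rot": [[0,0,0],[0,0,0],[0,0,0],[0,0,0],[0,0,0]], "slide": [[0,-1,-4.5],[0,-0.8,-4.5],[0,-0.7,-4],[0,-0.5,-4],[0,-0.5,-3.5]], "gripper": [10,10,10,10,10]}}

```text
clock: 11.6
eef_pos: [548.0, -54.9, 140.6]
tool_rot: [3.136, 0.005, -0.021]
force: [-0.0, 1.1, -3.0]
width: 21.0
```

Emit:
{"fn": "arm_command", "kwargs": {"rot": [[0,0,0],[0,0,0],[0,0,0],[0,0,0],[0,0,0]], "slide": [[0,-0.3,-3.5],[0,-0.2,-3],[0,-0.2,-3],[0,0,-3],[0,0,-3]], "gripper": [10,10,10,10,10]}}

```text
clock: 12.02
eef_pos: [548.8, -56.0, 123.9]
tool_rot: [3.135, 0.003, -0.021]
force: [0.0, -0.7, -2.4]
width: 20.7
```

```bash
python3 - <<'E'
from h import *
arc()
E
```

```text
tcp [548.8 -56.  123.9] rot [ 3.135e+00  3.000e-03 -2.100e-02] F [ 0.  -0.7 -2.4] w 20.7 t 12.0167 q [-0.32  0.71  0.58  1.9  -0.58  0.7   0.58]
nose(t) [-117.3  -23.8  139.6] hook(t) [-115.4   -2.8  139.7] polex(t) [ 1.     0.004 -0.006] poley(t) [-0.004  1.     0.003]
R 198.0 lean -1.547
```

Emit:
{"fn": "arm_command", "kwargs": {"rot": [[0,0,0],[0,0,0],[0,0,0],[0,0,0]], "slide": [[0,0,-3],[0,0,-2.5],[0,0,-2.5],[0,0,0]], "gripper": [10,10,10,10]}}

```text
clock: 12.35
eef_pos: [549.1, -56.3, 115.0]
tool_rot: [3.135, 0.002, -0.022]
force: [-0.2, 0.4, -1.3]
width: 20.9
```

```bash
python3 - <<'E'
from h import *
grab('side','side12');grab('top','top12');arc()
crop('side12',180,90,300,220,5,'s12c'); crop('top12',120,140,240,240,6,'t12c')
E
```

```text
tcp [549.3 -56.5 115.4] rot [ 3.135e+00  2.000e-03 -2.200e-02] F [-0.1  0.5 -1.5] w 20.9 t 12.45 q [-0.31  0.72  0.57  1.91 -0.59  0.68  0.59]
nose(t) [-117.7  -24.4  131. ] hook(t) [-115.8   -3.3  131.1] polex(t) [ 1.     0.003 -0.007] poley(t) [-0.003  1.     0.002]
R 198.3 lean -1.591
```

View pics/s12c.png

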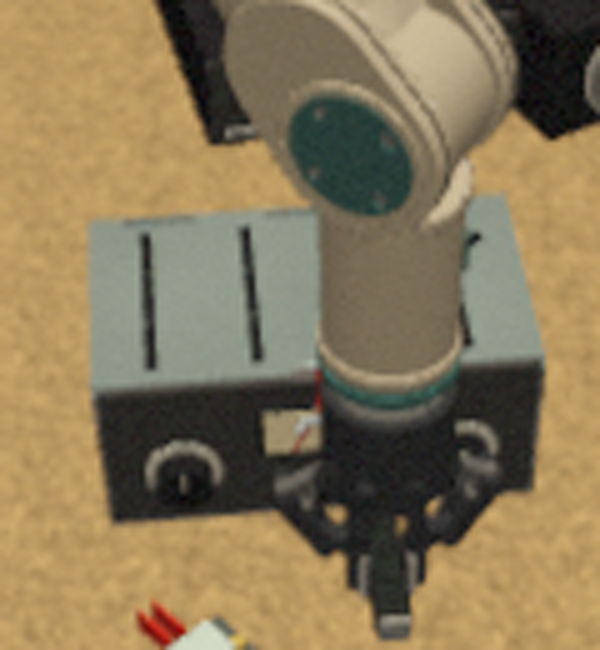

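View pics/t12c.png

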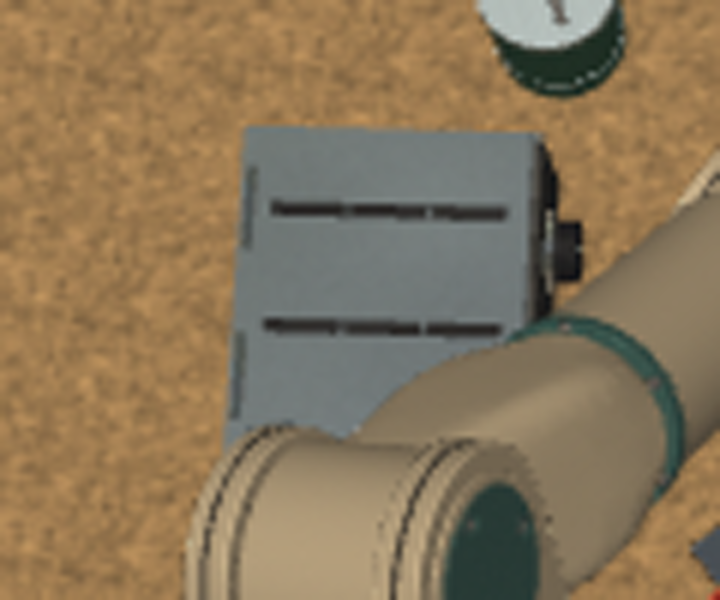

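Emit:
{"fn": "arm_command", "kwargs": {"rot": [[0,0,0],[0,0,0],[0,0,0],[0,0,0]], "slide": [[0,4,-2],[0,3,-3],[0,0,-3],[0,0,-2]], "gripper": [10,10,10,10]}}

```text
clock: 12.78
eef_pos: [550.2, -48.7, 105.6]
tool_rot: [3.135, -0.0, -0.021]
force: [-0.4, -2.1, 3.0]
width: 20.8
```

```bash
python3 - <<'E'
from h import *
arc()
E
```

```text
tcp [550.2 -48.7 105.6] rot [ 3.135 -0.    -0.021] F [-0.4 -2.1  3. ] w 20.8 t 12.7833 q [-0.32  0.74  0.55  1.92 -0.6   0.66  0.59]
nose(t) [-110.   -25.   121.2] hook(t) [-108.    -4.   121.2] polex(t) [ 1.     0.003 -0.007] poley(t) [-0.003  1.    -0.   ]
R 191.0 lean -1.643
```

Emit:
{"fn": "arm_command", "kwargs": {"rot": [[0,0,0],[0,0,0],[0,0,0],[0,0,0]], "slide": [[0,0,7],[0,2,6],[0,1,1],[0,0,0]], "gripper": [10,10,10,10]}}

```text
clock: 13.12
eef_pos: [550.0, -45.4, 120.5]
tool_rot: [3.135, 0.0, -0.022]
force: [-0.6, -0.0, -2.3]
width: 20.8
```

```bash
python3 - <<'E'
from h import *
arc()
E
```

```text
tcp [550.  -45.4 120.5] rot [ 3.135  0.    -0.022] F [-0.6 -0.  -2.3] w 20.8 t 13.1167 q [-0.34  0.72  0.58  1.91 -0.58  0.69  0.57]
nose(t) [-106.7  -24.7  136.2] hook(t) [-104.8   -3.7  136.2] polex(t) [ 1.     0.003 -0.007] poley(t) [-0.003  1.     0.   ]
R 187.3 lean -1.565
```

Centred in the ring. Slide out along the hole.

Emit:
{"fn": "arm_command", "kwargs": {"rot": [[0,0,0],[0,0,0],[0,0,0],[0,0,0],[0,0,0]], "slide": [[10,-0.5,-0.5],[14,0,0],[14,0,0],[14,0,0],[14,-2,0]], "gripper": [10,10,10,10,10]}}

```text
clock: 13.53
eef_pos: [614.7, -46.4, 121.2]
tool_rot: [3.137, 0.004, -0.022]
force: [0.4, 0.4, -0.9]
width: 21.3
```

```bash
python3 - <<'E'
from h import *
arc()
E
```

```text
tcp [614.7 -46.4 121.2] rot [ 3.137  0.004 -0.022] F [ 0.4  0.4 -0.9] w 21.3 t 13.5333 q [-0.32  0.79  0.59  1.72 -0.57  0.81  0.52]
nose(t) [-106.1  -89.5  137.2] hook(t) [-104.1  -68.5  137.2] polex(t) [ 1.     0.003 -0.004] poley(t) [-0.003  1.     0.004]
R 186.6 lean -1.559
```

Emit:
{"fn": "arm_command", "kwargs": {"rot": [[0,0,0],[0,0,-4],[0,0,-4],[0,0,-4],[0,0,0]], "slide": [[0,-25,8],[-15,-30,10],[-30,-26,6],[-30,-26,0],[-30,-26,0]], "gripper": [10,10,10,10,10]}}

```text
clock: 13.95
eef_pos: [518.6, -173.0, 144.7]
tool_rot: [3.141, -0.007, -0.218]
force: [0.6, -1.3, -1.3]
width: 21.1
```

Emit:
{"fn": "arm_command", "kwargs": {"rot": [[0,0,0],[0,0,0],[0,0,0],[0,0,0]], "slide": [[-20,-22,0],[-10,-12,0],[0,0,0],[0,0,0]], "gripper": [10,10,10,10]}}

```text
clock: 14.28
eef_pos: [478.6, -215.9, 146.7]
tool_rot: [3.137, -0.005, -0.234]
force: [0.2, 0.5, -2.3]
width: 21.2
```

```bash
python3 - <<'E'
from h import *
grab('side','side13');grab('top','top13');rep()
crop('side13',180,90,300,220,5,'s13c'); crop('top13',120,140,240,240,6,'t13c');crop('side13',180,170,300,310,5,'s13d'); crop('top13',220,160,340,260,6,'t13d')
E
```

```text
tcp [ 479.5 -215.1  146.6] rot [ 3.137 -0.006 -0.231] F [-0.5 -0.6 -1.4] w 21.0 t 14.3833 q [-0.04  0.65  0.63  1.97 -0.58  0.7   0.72]
nose(t) [-281.    15.   162.4] hook(t) [-274.7   35.1  162.3] polex(t) [ 0.979 -0.205 -0.005] poley(t) [ 0.205  0.979 -0.006]
```

View pics/s13c.png

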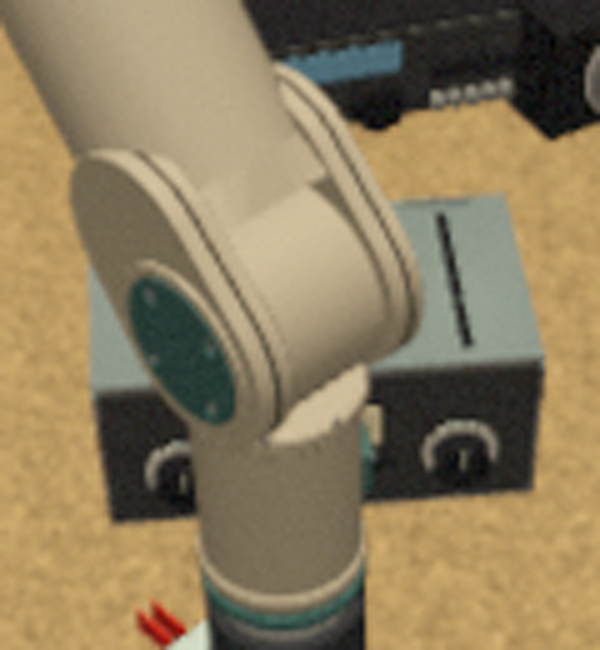

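View pics/s13d.png

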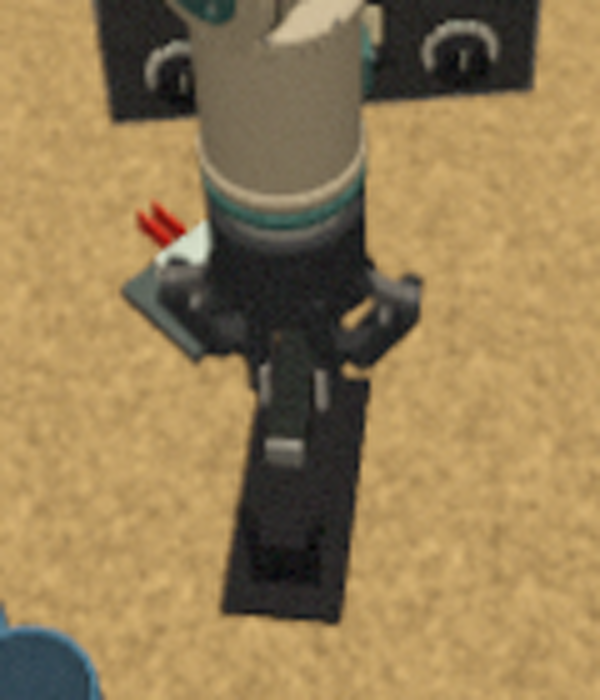

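View pics/t13d.png

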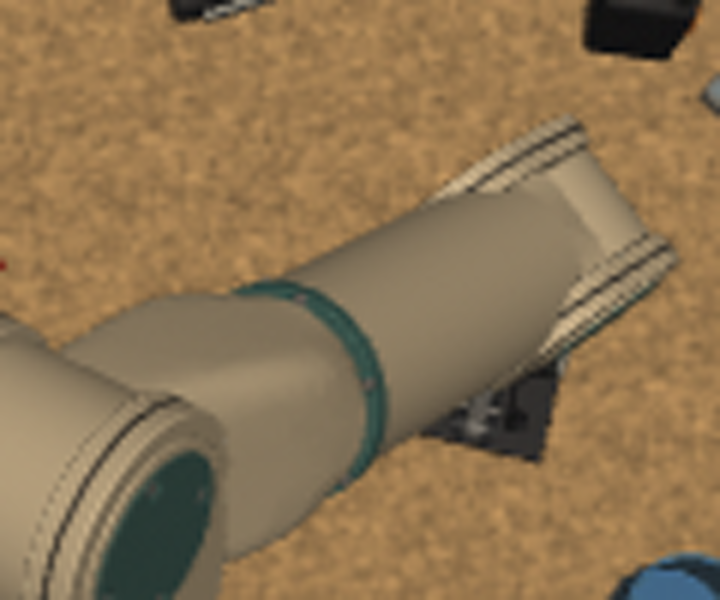

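Emit:
{"fn": "arm_command", "kwargs": {"rot": [[0,0,-0.5],[0,0,0],[0,0,0],[0,0,0]], "slide": [[-4.5,-4.7,-10],[0,0,-20],[0,0,-18],[0,0,0]], "gripper": [10,10,10,10]}}

```text
clock: 14.72
eef_pos: [479.8, -215.9, 95.7]
tool_rot: [3.138, -0.01, -0.231]
force: [-0.2, 1.0, -1.4]
width: 21.2
```

```bash
python3 - <<'E'
from h import *
rep()
E
```

```text
tcp [ 479.8 -215.9   95.7] rot [ 3.138 -0.01  -0.231] F [-0.2  1.  -1.4] w 21.2 t 14.7167 q [ 0.02  0.72  0.55  2.   -0.66  0.59  0.79]
nose(t) [-281.8   14.8  111.7] hook(t) [-275.5   35.   111.5] polex(t) [ 0.979 -0.204 -0.004] poley(t) [ 0.204  0.979 -0.01 ]
```

Emit:
{"fn": "arm_command", "kwargs": {"rot": [[0,0.7,-0.5],[0,0,0],[0,0,0]], "slide": [[-4.8,-4,-3],[0,0,0],[0,0,0]], "gripper": [10,10,10]}}

```text
clock: 14.97
eef_pos: [475.3, -218.6, 91.4]
tool_rot: [3.135, 0.005, -0.237]
force: [-0.7, -0.5, -1.0]
width: 20.9
```

Emit:
{"fn": "arm_command", "kwargs": {"rot": [[0,0,0],[0,0,0],[0,0,0]], "slide": [[-0.3,-1,-9],[-0.5,0,-8],[0,0,0]], "gripper": [10,10,10]}}

```text
clock: 15.22
eef_pos: [476.0, -220.0, 74.4]
tool_rot: [3.134, 0.002, -0.236]
force: [-1.3, 0.1, -1.5]
width: 21.1
```

```bash
python3 - <<'E'
from h import *
grab('side','side14');rep()
crop('side14',180,180,300,310,5,'s14')
E
```

```text
tcp [ 476.2 -220.2   74.9] rot [ 3.134e+00  1.000e-03 -2.360e-01] F [ 0.7 -0.7 -1.8] w 20.8 t 15.2667 q [ 0.04  0.76  0.52  2.01 -0.68  0.56  0.81]
nose(t) [-286.3   17.5   90.5] hook(t) [-279.9   37.6   90.5] polex(t) [ 0.978 -0.209 -0.007] poley(t) [0.209 0.978 0.001]
```

View pics/s14.png

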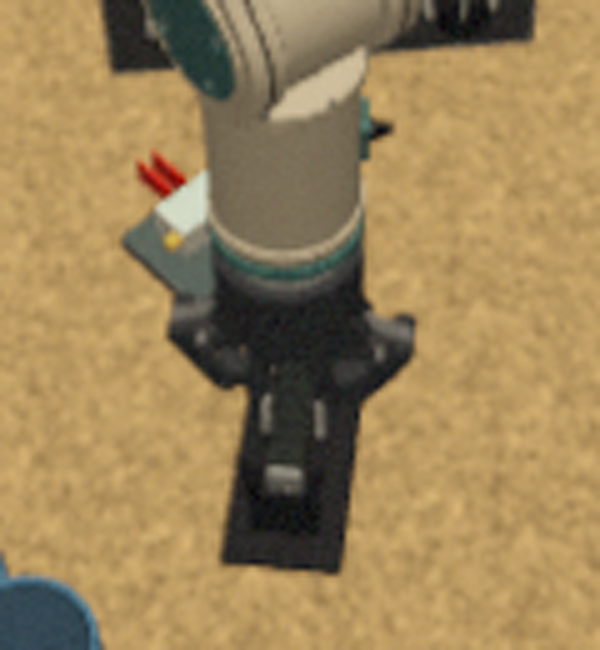

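Aligned with the yokes; lower on, with a 1 mm correction.

Emit:
{"fn": "arm_command", "kwargs": {"rot": [[0,0,-0.2],[0,0,0],[0,0,0]], "slide": [[-1.2,0.4,-8],[-0.3,0,-8],[0,0,0]], "gripper": [10,10,10]}}

```text
clock: 15.52
eef_pos: [474.8, -219.7, 58.2]
tool_rot: [3.135, 0.0, -0.24]
force: [-0.1, -0.5, -0.8]
width: 21.0
```

Emit:
{"fn": "arm_command", "kwargs": {"rot": [[0,0,0],[0,0,0],[0,0,0]], "slide": [[0,0,-5],[0,0,-3],[0,0,0]], "gripper": [10,10,10]}}

```text
clock: 15.77
eef_pos: [474.6, -219.8, 49.2]
tool_rot: [3.135, 0.001, -0.241]
force: [-0.7, -1.0, 4.2]
width: 20.9
```

Emit:
{"fn": "arm_command", "kwargs": {"rot": [[0,0,0],[0,0,0],[0,0,0],[0,0,0],[0,0,0]], "slide": [[0,0,0],[0,0,0],[0,0,0],[0,0,0],[0,0,0]], "gripper": [24,30,40,55,60]}}

```text
clock: 16.18
eef_pos: [475.7, -220.7, 49.8]
tool_rot: [3.134, -0.002, -0.241]
force: [-0.1, 0.5, -0.0]
width: 60.0
```

```bash
python3 - <<'E'
from h import *
grab('side','side15');rep()
crop('side15',180,180,300,310,5,'s15')
E
```

```text
tcp [ 475.8 -220.7   49.8] rot [ 3.134e+00 -2.000e-03 -2.410e-01] F [-0.1 -0.4  0.4] w 60.0 t 16.2333 q [ 0.07  0.79  0.47  2.02 -0.73  0.5   0.84]
nose(t) [-286.9   17.4   65.3] hook(t) [-280.5   37.4   65.3] polex(t) [ 0.977 -0.214 -0.007] poley(t) [ 0.214  0.977 -0.002]
```

View pics/s15.png

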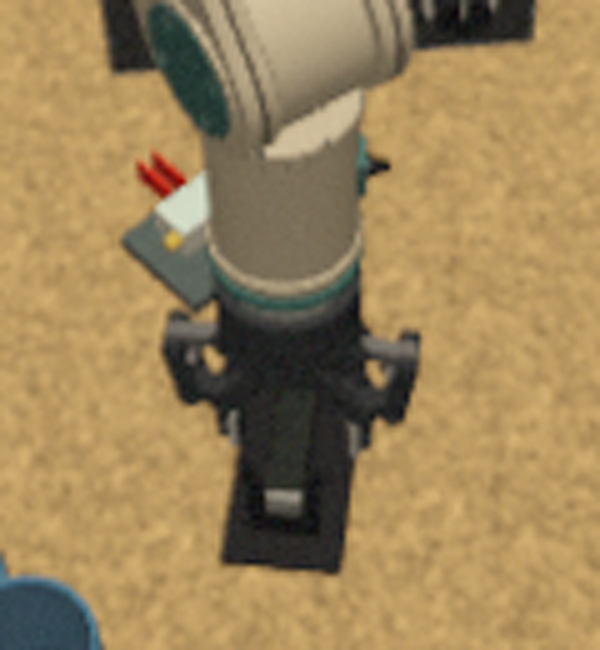

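Released in the rest. Retreat upward and away so the cameras see the scene.

Emit:
{"fn": "arm_command", "kwargs": {"rot": [[0,0,0],[0,0,0],[0,0,0],[0,0,0],[0,0,0]], "slide": [[0,0,15],[0,0,30],[0,0,35],[0,0,38],[0,0,38]], "gripper": [60,60,60,60,60]}}

```text
clock: 16.65
eef_pos: [469.5, -217.5, 204.1]
tool_rot: [3.136, 0.016, -0.242]
force: [1.2, 0.3, -0.4]
width: 60.0
```

Emit:
{"fn": "arm_command", "kwargs": {"rot": [[0,0,0],[0,0,0],[0,0,0],[0,0,0],[0,0,0]], "slide": [[-5,-20,30],[-8,-38,10],[-8,-38,10],[-8,-38,0],[0,-20,0]], "gripper": [60,60,60,60,60]}}

```text
clock: 17.07
eef_pos: [444.3, -371.6, 266.4]
tool_rot: [3.137, 0.001, -0.226]
force: [-0.3, -0.9, -0.0]
width: 60.1
```

```bash
python3 - <<'E'
from h import *
grab('side','side16');grab('top','top16');rep()
crop('side16',195,200,275,310,5,'s16r');crop('top16',230,190,330,250,8,'t16r')
crop('side16',180,90,300,220,5,'s16t');crop('top16',120,140,230,260,6,'t16t')
E
```

```text
tcp [ 445.  -371.8  265.9] rot [ 3.136e+00  1.000e-03 -2.280e-01] F [-0.4 -0.4 -0.3] w 59.7 t 17.1667 q [ 0.19  0.58  0.74  1.69 -0.44  1.04  0.85]
nose(t) [-438.4   45.9  281.7] hook(t) [-432.2   66.1  281.7] polex(t) [ 0.979 -0.202 -0.005] poley(t) [0.202 0.979 0.001]
```

View pics/side16.png

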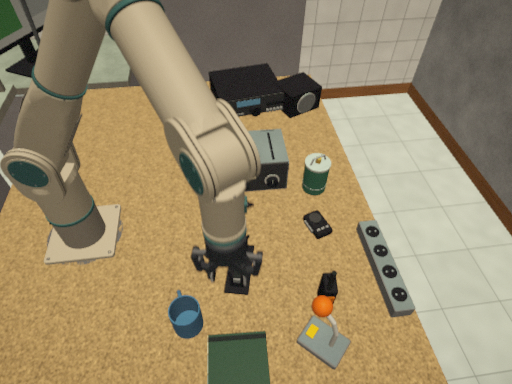

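View pics/top16.png

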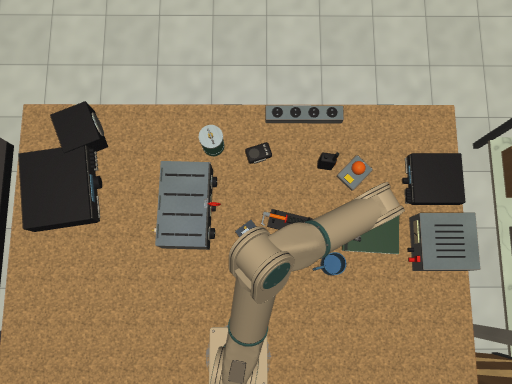

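View pics/s16r.png

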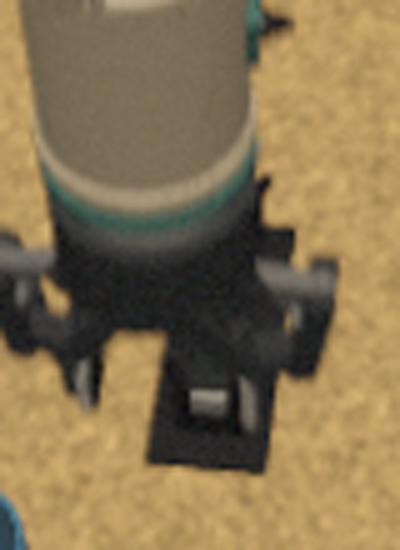

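View pics/t16r.png

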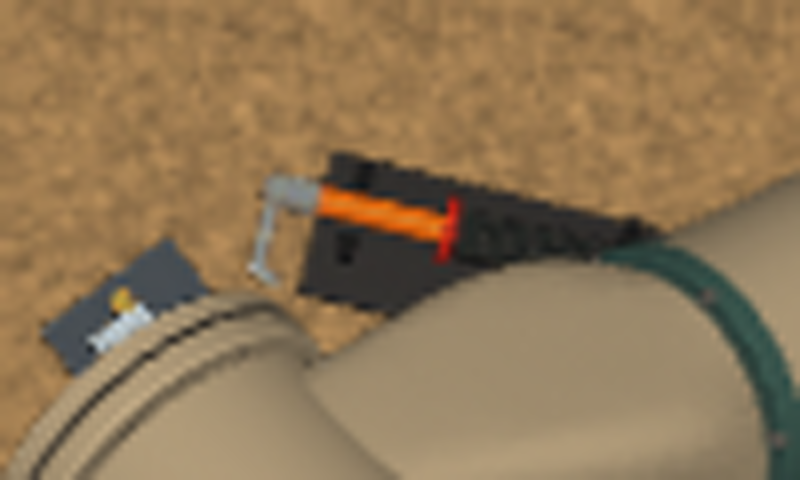

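View pics/s16t.png

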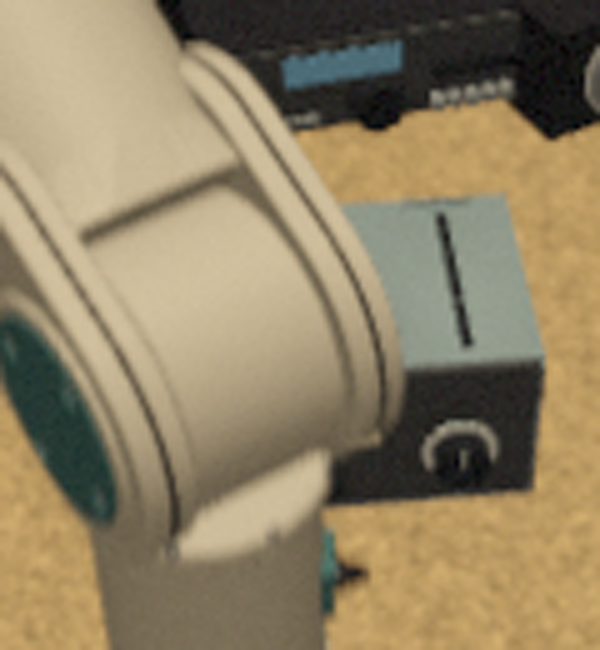

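View pics/t16t.png

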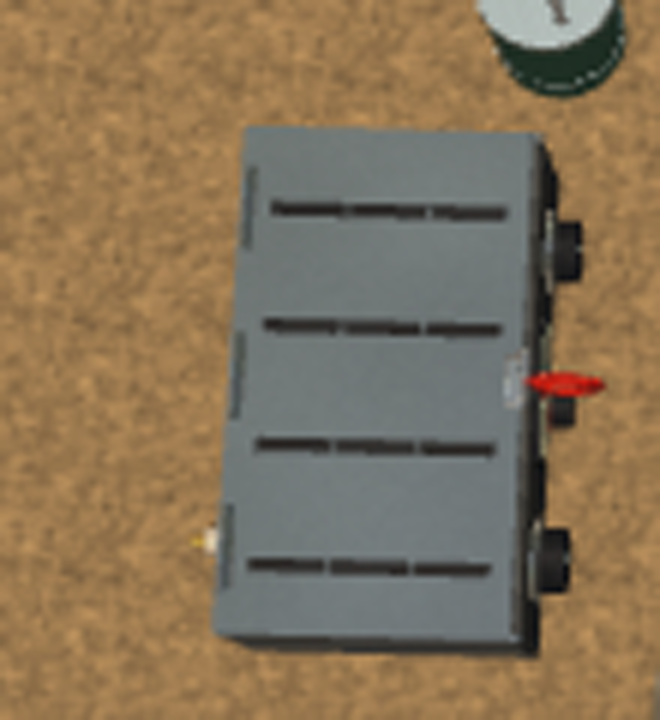

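Emit:
{"fn": "arm_command", "kwargs": {"rot": [[0,0,0],[0,0,0],[0,0,0],[0,0,0],[0,0,0]], "slide": [[-35,-15,12],[-38,-15,8],[-38,-15,5],[-38,-12,0],[-30,-8,0]], "gripper": [60,60,60,60,60]}}

```text
clock: 17.58
eef_pos: [271.9, -429.6, 287.8]
tool_rot: [-3.141, 0.001, -0.208]
force: [-0.3, -1.3, 0.3]
width: 59.8
```

```bash
python3 - <<'E'
from h import *
grab('side','side17');p,d=grab('top','top17');rep()
crop('side17',195,200,275,310,5,'s17r');crop('top17',230,190,330,250,8,'t17r')
p0,d0=load('top0'); q0,e0=load('side0'); q,e=load('side17')
T=lambda a,b:(int(230+a/8),int(190+b/8))
for P in [(400,217),(350,205),(300,195),(500,240),(550,255),(600,265)]:
    u,v=T(*P); print(px('top',u,v,d0[v,u]).round(1),px('top',u,v,d[v,u]).round(1))
E
```

```text
tcp [ 268.5 -430.5  288.4] rot [ 3.141e+00  2.000e-03 -2.160e-01] F [ 0.2 -0.   0.4] w 60.1 t 17.6833 q [ 0.43  0.45  0.78  1.85 -0.37  1.    1.14]
nose(t) [-501.3  222.4  304.8] hook(t) [-495.3  242.6  304.9] polex(t) [ 0.982 -0.19  -0.   ] poley(t) [0.19  0.982 0.002]
[ 491.6 -150.2   66.2] [ 491.  -150.    70.3]
[ 499.2 -124.9   63.9] [ 498.9 -124.8   66.1]
[ 501.7 -102.9   71.7] [ 501.5 -102.9   73.4]
[ 479.7 -193.    72.9] [ 479.7 -193.    73.2]
[ 476.3 -214.7   71.9] [ 475.9 -214.5   74.3]
[ 468.7 -239.7   74.1] [ 469.2 -240.1   70.2]
```

View pics/s17r.png

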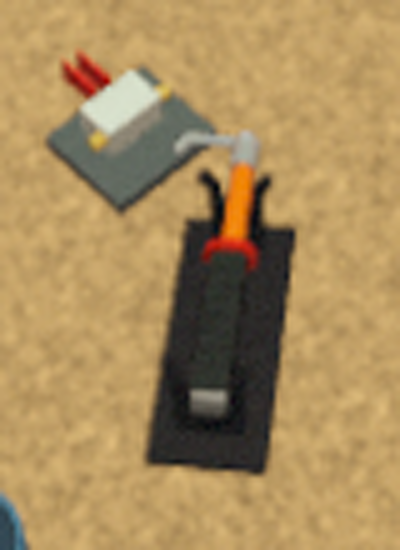

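View pics/t17r.png

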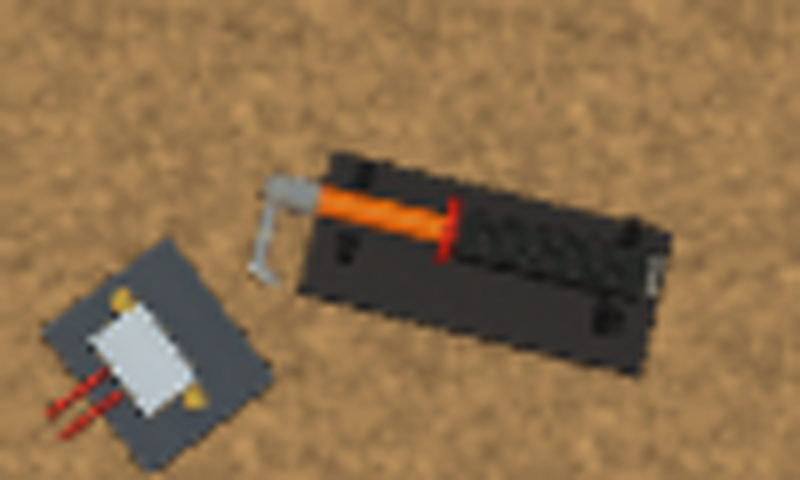

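View pics/side17.png

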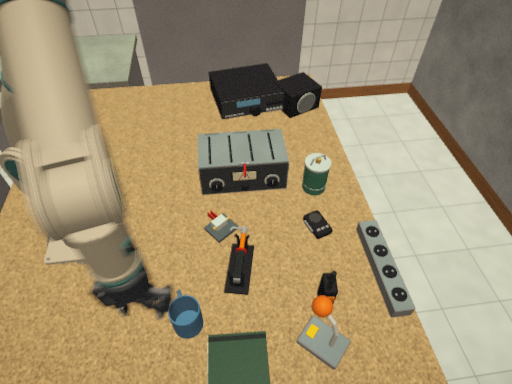

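```bash
python3 - <<'E'
from h import *
for n in('top','side'):
  for tag in(n+'0',n+'17'):
    p,d=load(tag); hsv=cv2.cvtColor(p,cv2.COLOR_RGB2HSV)
    x0,y0,x1,y1=(258,205,292,228) if n=='top' else (228,222,255,256)
    m=np.zeros(d.shape,bool); m[y0:y1,x0:x1]=True
    org=m&(hsv[...,0]>7)&(hsv[...,0]<16)&(hsv[...,1]>200)&(hsv[...,2]>150)
    v,u=np.nonzero(org); W=px(n,u,v,d[org]); print(tag,len(u),'orange mean px',u.mean().round(2),v.mean().round(2),'z',np.median(W[:,2]).round(1),W.mean(0).round(1))
    # grip: along axis
    for xa in(-30,-15,0,15,30):
        L=[]
        for o in(-6,-3,0,3,6):
            c=proj(n,[473.8+.236*xa+.972*o+1,-219.1+.972*xa-.236*o,74]); a,b=int(round(c[0])),int(round(c[1])); L.append(px(n,a,b,d[b,a])[2])
        print('  ',xa,np.median(L).round(1),end='')
    print()
E
```

```text
top0 51 orange mean px 277.22 216.82 z 67.5 [ 492.  -140.    67.6]
   -30 64.5   -15 78.1   0 76.5   15 71.9   30 74.7
top17 50 orange mean px 277.52 216.34 z 67.8 [ 493.6 -141.1   68.6]
   -30 73.9   -15 71.1   0 72.3   15 70.5   30 71.2
side0 38 orange mean px 241.39 240.55 z 70.1 [ 490.4 -172.3  116.8]
   -30 76.6   -15 73.9   0 75.3   15 76.5   30 74.8
side17 33 orange mean px 242.0 241.15 z 69.4 [ 494.4 -142.4   68.7]
   -30 73.3   -15 76.1   0 76.4   15 74.5   30 73.9
```

```bash
python3 - <<'E'
from h import *
for n in('top','side'):
  p,d=load(n+'17')
  for x in(70,40,0,-40,-72):
    L=[]
    for y in np.arange(-130,131,6):
        a,b=np.round(proj(n,t2w([x,y,139]))).astype(int); L.append(px(n,a,b,d[b,a])[2])
    print(n,x,np.median(L).round(1))
print(ctrl.finish_job())
E
```

```text
top 70 137.0
top 40 138.5
top 0 138.0
top -40 138.0
top -72 137.9
side 70 140.5
side 40 140.2
side 0 139.4
side -40 139.8
side -72 139.4
the job is handed in; nothing more can be done
None
```

The hatch is fully shut, the pole is back in both yokes of its rest, and I have handed the job in. It took about 18 s of the 58 s allowed.

- **Order of work:** I took the pole from its rest and pressed the red knee with the nose until the stay broke. I then passed the hook through the ring and brought the hatch down in small, slow steps. With the hook still in the ring I pressed it lightly shut (about 4 to 5 N), then unhooked and laid the pole back.
- **Hatch:** the depth readings are level from rear to front at 137 to 140 mm, which is the hatch lying flat on the rim. The last pictures show the ring hanging free at the front.
- **Pole:** it lies at the same height and the same way round as before, about 2 mm to one side, which is within the play of the yokes.
- **Gripper and forces:** the gripper was kept clear of the unit throughout, by the poses I planned and measured. The forces I read at the wrist stayed under about 5 N.
- **Other things on the desk:** I compared the key closely and it has not moved. The rest look unchanged in the pictures, but I did not measure them one by one.
- **Not seen directly:** while the hook entered the open ring, the arm hid it from both cameras. I judged it was through from the measured position, and the hatch then followed the hook.
- **Disagreement:** the pictures put the pole about 3 mm off from my first estimate of how it sat in the gripper, so I corrected for that before pressing the knee.

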